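# Seat the pump parts, then get the cleaner open and hold its cover

## Robot

A 6-joint arm with a two-finger parallel gripper is mounted at the origin on the work surface. World frame = base frame: x ahead of the robot, y to its left, z up, the work surface at z = 0. Lengths are in m, angles in rad, forces in N, time in s.
With the tool pointing down it reaches from about 0.35 to 0.725 m from the base axis. Payload 6 kg.
Tool frame: the origin (TCP) lies midway between the tips of the shut fingers; the grasp point (between the pads) lies 19 mm behind it (r.grip_point_offset is the distance from the TCP to the grasp point, in m); z points along the fingers, y is the direction in which the jaws open and shut (so a half turn about z gives the same grasp; the last joint's range is limited). The gripper opens to 85 mm and grips with 20 to 120 N. Pads are 22 mm wide; open, the fingers measure 114 mm over their backs; the gripper's body (76 mm by 85 mm) begins 54 mm behind the grasp point. The pads swing forward as they close: fully open they stand 13 mm farther back than shut.
Start: joints at [-0.925, 0.04, 0.085, 0, -1.615, -0.334], TCP at [0.184, -0.571, 0.231] pointing down, gripper open.
Joint ranges: [-2.56, 2.56], [-1.29, 2.01], [-1.08, 1.49], [-3.29, 1.98], [-2.81, -0.18], [-2.99, 2.99]. Speed limits (rad/s): [2.57, 2.57, 3.01, 3.14, 3.14, 3.14].

## Interface

Orientations are given as a unit quaternion [w, x, y, z].
In Python, from cell import r gives the robot as it stands. The module is installed in compiled form; this text tells all that it offers.
- The arm moves only by the tool play_rows, never from a script. Its argument "series" is a list of rows, each an object with "delta_pos": the shift along the tool's x, y, z in cm, a list of three; "spin": the turn about the tool's z in degrees. In form: [{"delta_pos": [dx, dy, dz], "spin": spin}, ...]. A call has 1 to 12 rows; each row shifts and turns the pose as measured when the row begins, along the tool's axes as they then stand; what a row does not reach is not made up. A row lasts 1/12 s, in which the tool goes at most 41.7 mm and 7.16 degrees, less where a joint would pass 70% of its speed; a pose out of reach is approached as far as the arm can. A call is refused whole if a number of a shift passes 4.17 or a number of a turn 7.16, either way. A call with a gripper value outside its range is refused whole. "claw" is the opening in per cent of the stroke, from 0 (shut) to 100 (fully open), set as the call begins (left out, the last holds). The fingers move at their own pace and stop on an object; the grip force is fixed at half the most. Time passes only in rows, so rows that do not move let the fingers close. It gives the time, the measured TCP pose, the force and the opening at its end, in the units of the state.
- r.observe(): the state, without advancing time (a new reading comes with each control period).
- r.read_camera(name): name is "scene" or "side" or "wrist"; returns the picture (480x640x3 uint8, red, green, blue); there is no depth.
- r.camera_model(name): a dict with "mtx" (3x3 intrinsics, pixels), "R" (3x3) and "t" (3): a world point X has camera coordinates R X + t; the wrist camera has in their place "mount" (4x4, takes a point from camera to tool coordinates, whose origin is the TCP and whose axes are the flange's). Camera axes: x right, y down, z forward; pixel columns grow to the right and rows downward; lengths in m; the calibration is good to about 2 mm. A picture is of the moment at which its call begins: read the wrist's pose just before it. camera_model takes no time and is no camera call.
- r.hand_in(): hands the job in, once; it reports no verdict.
The state is a dict: "t": time; "joint_positions": joint angles; "joint_velocities": joint speeds; "tau": joint torques, N m; "tool_pos": TCP position; "ee_rot": TCP orientation; "ft_force": force on the tool from outside, world axes, zero at the start; "ft_torque": the same for the moment, N m; "gripper_width": opening from 0.0 (shut) to 1.0 (fully open).
Only numpy, scipy, OpenCV 4.12 (cv2) and the standard library are available. Lean on these libraries where they do the work, as an engineer would, in place of code of your own. Each camera call takes 0.05 s, during which the arm holds its last target.

## Task

Seat the two cleaned pump castings fully in the tray nests that match their shapes. Then try the cleaner's cover with a gentle tug on its bar handle without touching the catch: if it comes, simply keep lifting and leave the catch alone; if it is caught, do not force it but let it down, slide the catch knob all the way back (away from the handle) and lift again. Swing the cover steeply up (60 degrees or more) and finish still holding it there in the gripper, because it falls shut if let go; leave the other things on the bench where they are.

Things in the scene. Friction and masses are not known exactly. Their poses are not given: they have to be found in the camera images.
- hub_center (a point): round aluminium pump hub standing upright: flange 56 mm across and 18 mm thick below, round boss 30 mm across above it, 55 mm tall in all, 0.2 kg. Point on its axis, half-way up (27.5 mm above its underside); z up
- block_center (a point): oblong aluminium pump block standing upright: base 66 mm (its x) by 44 mm (its y) by 20 mm high, above it a boss 36 mm (x) by 30 mm (y), 55 mm tall in all, 0.25 kg. Point at its middle, half-way up (27.5 mm above its underside); z up. It may turn by half a turn and fit just as well
- nest_round_hole0 (a point): middle of the mouth of the round nest: a pocket 62 mm across and 12 mm deep in a grey block 100 x 100 x 20 mm; fixed on the 6 mm steel tray, so its top is 26 mm above the bench. A seated part stands on the pocket floor. It and the oblong nest may lie either way round on the tray, 110 mm apart
- nest_block_hole0 (a point): middle of the mouth of the oblong nest: a pocket 72 mm (its x) by 50 mm (its y) and 12 mm deep in a grey block 100 x 100 x 20 mm, top 26 mm above the bench, fixed on the tray; z up
- tank: steel tank of the cleaner, fixed, 200 mm (its x) by 260 mm (its y) by 120 mm high without the cover. Origin: centre of its underside; x points to the hinge side, y along the hinge, z up. The handle and catch are on its -x side
- cover_handle (a point): middle of the round steel bar handle of the cover: bar 12 mm thick, 100 mm long along the tank's y, on two legs, 35 mm above the cover's top face and 20 mm in from its free edge; 163 mm above the bench when closed. Its axes are the tank's when shut; moves with the cover
- cover_hinge (a point): point on the hinge line of the cover, in the middle, at the tank's rim (120 mm up); the line runs along the tank's y. The closed handle bar is 180 mm from it towards the tank's -x, and 43 mm above it
- cover (a joint): angle of the cover, 0 shut, grows as the free edge is lifted, stops at 1.35. Cover 204 x 264 x 8 mm, 0.35 to 0.6 kg, so lifting at the handle takes 2 to 4 N; it falls shut when let go. If caught it has about 6 to 8 mm of free play at the handle (0.035 to 0.045 rad), then a spring of about 3 N/mm holds it, hard after 12 mm more
- catch: grey catch housing on the tank's front, fixed: 50 x 80 x 45 mm, top 105 mm above the bench. A hidden tongue inside either holds the cover or does not: it cannot be seen and the knob does not show it. Origin on the tank's front face at bench height, 80 mm from the tank's middle towards its +y
- catch_knob (a point): black catch knob standing on top of the catch housing: 14 mm (tank's x) by 20 mm (tank's y), from 105 to 160 mm above the bench. Point on its axis 145 mm above the bench, 33 mm in front of the tank. Sliding it along the tank's +y (away from the handle) pushes the tongue clear
- catch_slide (a joint): travel of the catch knob: always starts at 0, which says nothing about the tongue; 0.022 (its stop) is fully back. Takes about 3 N, stays where it is left, no spring. Clear of the cover in every case beyond 0.015
- bearing: steel bearing ring lying flat, 36 mm across, 14 mm high; a bystander, origin at the middle of its underside
- screwdriver: screwdriver lying down, black handle; a bystander, origin at the middle of its length, roughly
- pulley: alloy pulley wheel lying flat, 100 mm across, 40 mm high; a bystander, origin at the middle of its underside
- spray: white bottle with a red cap, 56 mm across, 170 mm tall; a bystander, origin at the middle of its underside
- paint_can: tin with an orange band, 80 mm across, 120 mm tall; a bystander, origin at the middle of its underside
- cup: white plastic cup, 70 mm across, 90 mm tall; a bystander, origin at the middle of its underside
- wrench: steel wrench lying down; a bystander, origin at the middle of its length, roughly
There are look-alikes about, which are no part of the job. Leave any green or red look-alike of the part that bears hub_center alone.

How it is judged:
On the way, in this order (a step that is already met when the one before it is completed fails the run):
1. both castings are seated in their own nests and let go (horizontal distance between hub_center and nest_round_hole0 below 0.005 m and z of hub_center in the frame of nest_round_hole0 below 0.0185 m and angle between each of hub_center, block_center's own z axis and vertical below 0.08 rad and contact force between the fingers and hub below 0.3 N and horizontal distance between block_center and nest_block_hole0 below 0.005 m and z of block_center in the frame of nest_block_hole0 below 0.0185 m and contact force between the fingers and block below 0.3 N), for 0.2 s.
2. with the catch knob still untouched the cover is tugged: either it pulls against its catch, or it comes up freely (value of joint catch_slide below 0.004 m and (contact force between catch and cover above 2 N or value of joint cover above 0.35 rad)), for 0.05 s.
3. the cover is swung well up (value of joint cover above 0.9 rad), for 0.1 s.
At the end, for the whole second after the job is handed in: Both castings stand in their own nests (within 5 mm of the middle, on the pocket floor within 3 mm, upright within 0.08 rad, not touched); the cover stands at 0.96 rad (55 degrees) or more, at rest, carried by the fingers (contact over 0.5 N) and not by the catch (all of step 1 and value of joint cover above 0.96 rad and velocity of joint cover between -0.1 and 0.1 rad/s and contact force between the fingers and cover above 0.5 N and contact force between catch and cover below 0.5 N); the arm keeps its last pose, push and grip.
It fails at once if the caught cover is forced: it pulls on its catch with more than 45 N (contact force between catch and cover above 45 N).
It fails at once if a bystander is shifted by more than 40 mm (distance of any of bearing, screwdriver, pulley, spray, paint_can, cup, wrench from where it was at the start of the episode above 0.04 m).
It also fails if it takes over 72 s, if anything falls off the work surface, if the arm or the gripper's body presses on something with over 40 N, if the wrist force passes 120 N, or if a joint passes its speed limit or range.

## Working session

There is one attempt and no reset: what is moved stays moved. The work goes in short steps, Python scripts to look and compute and a tool call to move; the robot and the scene stay as the last step left them, time stands still between calls to the robot, and variables do not carry over. Pictures are saved under pics/ and viewed, and the job is handed in when it is done.

Besides the shell and the picture viewer there is one more tool, called after ">>>" by a JSON object that holds its "name" and its "arguments", one argument or row to a line. play_rows: Moves the arm, as the interface text tells. Its arguments: {"type":"object","properties":{"series":{"type":"array","items":{"type":"object","properties":{"delta_pos":{"type":"array","items":{"type":"number"}},"spin":{"type":"number"}}}},"claw":{"type":"number"}},"required":["series"]}

```bash
mkdir -p pics; ls; cat > h.py <<'E'
import numpy as np, cv2
from cell import r
from scipy.spatial.transform import Rotation as R
def rot(q): return R.from_quat([q[1],q[2],q[3],q[0]]).as_matrix()
def save(img,n): cv2.imwrite('pics/'+n,img[:,:,::-1])
def ray(name,uv,st=None):
    m=r.camera_model(name); K=np.array(m['mtx'])
    d=np.linalg.inv(K)@np.array([uv[0],uv[1],1.0])
    if name=='wrist':
        st=st or r.observe(); T=np.array(m['mount']); Rw=rot(st['ee_rot'])
        o=Rw@T[:3,3]+np.array(st['tool_pos']); return o,Rw@T[:3,:3]@d
    Rm=np.array(m['R']); return -Rm.T@np.array(m['t']),Rm.T@d
def onz(name,uv,z,st=None):
    o,d=ray(name,uv,st); return o+d*(z-o[2])/d[2]
def proj(name,X,st=None):
    m=r.camera_model(name);K=np.array(m['mtx']);X=np.asarray(X,float)
    if name=='wrist':
        st=st or r.observe(); T=np.array(m['mount']); Rw=rot(st['ee_rot'])
        c=T[:3,:3].T@(Rw.T@(X-np.array(st['tool_pos']))-T[:3,3])
    else: c=np.array(m['R'])@X+np.array(m['t'])
    p=K@c; return p[:2]/p[2]
E
python3 - <<'E'
from h import *
st=r.observe();print(st)
for n in ['scene','side','wrist']:
    save(r.read_camera(n),n+'0.png'); m=r.camera_model(n); print(n,m)
    if n!='wrist': print(ray(n,(320,240)))
E
```

```text
pics
{'t': 0.0, 'joint_positions': array([-9.25300394e-01,  4.08148306e-02,  8.37782450e-02, -4.55603453e-04,
       -1.61553131e+00, -3.33684004e-01]), 'joint_velocities': array([ 1.52264057e-05, -2.42291075e-04,  1.15839574e-04, -6.53802865e-04,
       -1.03610389e-04,  1.31648457e-03]), 'tau': array([ 5.11126109e-04, -3.68205750e+01,  3.47418272e+01,  6.93264976e+00,
       -5.35489889e-03, -6.71939006e-05]), 'tool_pos': array([ 0.18402392, -0.57071769,  0.23026084]), 'ee_rot': array([-2.15704523e-04, -1.55284939e-01,  9.87869299e-01,  8.88750780e-04]), 'ft_force': array([ 0.28185094,  1.16649786, -0.06854668]), 'ft_torque': array([0.00599062, 0.04045622, 0.00082008]), 'gripper_width': 1.0014773946542561}
scene {'mtx': array([[442.25657238,   0.        , 323.99005637],
       [  0.        , 442.25657238, 236.91985055],
       [  0.        ,   0.        ,   1.        ]]), 'R': array([[-0.27066489,  0.96259279,  0.01247537],
       [ 0.55027257,  0.16533467, -0.81845253],
       [-0.78989912, -0.21466151, -0.5744387 ]]), 't': array([ 0.20676036, -0.18390961,  1.48742103])}
(array([1
[... 367 characters left out ...]
77905 , -0.67358677, -0.72615057]]), 't': array([0.50497536, 0.2026912 , 1.26078599])}
(array([0.34739236, 0.79679118, 1.06306515]), array([ 0.13253455, -0.66912288, -0.73128867]))
wrist {'mtx': array([[426.73299879,   0.        , 315.54612949],
       [  0.        , 426.73299879, 239.64186699],
       [  0.        ,   0.        ,   1.        ]]), 'mount': array([[ 1.61296341e-03, -9.61515383e-01, -2.74746369e-01,
         6.96228639e-02],
       [ 9.99998635e-01,  1.45231277e-03,  7.88145619e-04,
        -1.10137568e-03],
       [-3.58796477e-04, -2.74747265e-01,  9.61516413e-01,
        -1.42090228e-01],
       [ 0.00000000e+00,  0.00000000e+00,  0.00000000e+00,
         1.00000000e+00]])}
```

View pics/scene0.png

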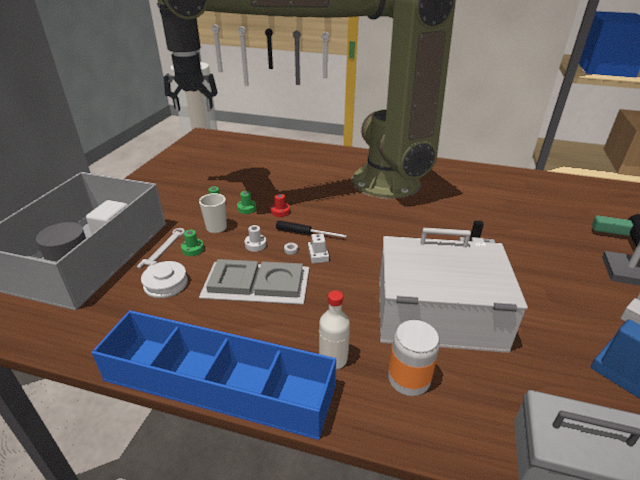

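View pics/side0.png

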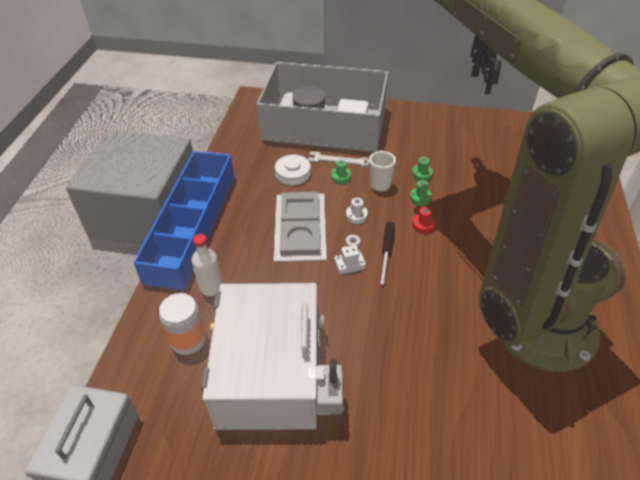

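View pics/wrist0.png

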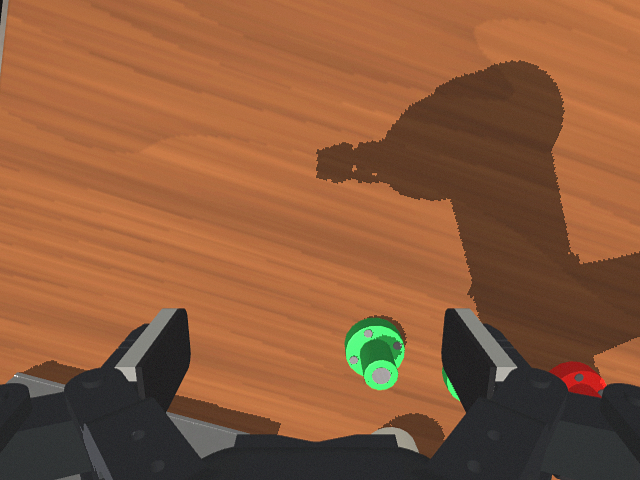

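```bash
python3 - <<'E'
import cv2
a=cv2.imread('pics/scene0.png')[185:305,180:345];cv2.imwrite('pics/s_crop.png',cv2.resize(a,None,fx=4.8,fy=4.8,interpolation=cv2.INTER_CUBIC))
a=cv2.imread('pics/side0.png')[145:285,265:445];cv2.imwrite('pics/d_crop.png',cv2.resize(a,None,fx=4.2,fy=4.2,interpolation=cv2.INTER_CUBIC))
a=cv2.imread('pics/scene0.png')[210:350,370:530];cv2.imwrite('pics/s_tank.png',cv2.resize(a,None,fx=4,fy=4,interpolation=cv2.INTER_CUBIC))
a=cv2.imread('pics/side0.png')[275:435,195:355];cv2.imwrite('pics/d_tank.png',cv2.resize(a,None,fx=3.7,fy=3.7,interpolation=cv2.INTER_CUBIC))
E
```

```text
(no output)
```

View pics/s_crop.png

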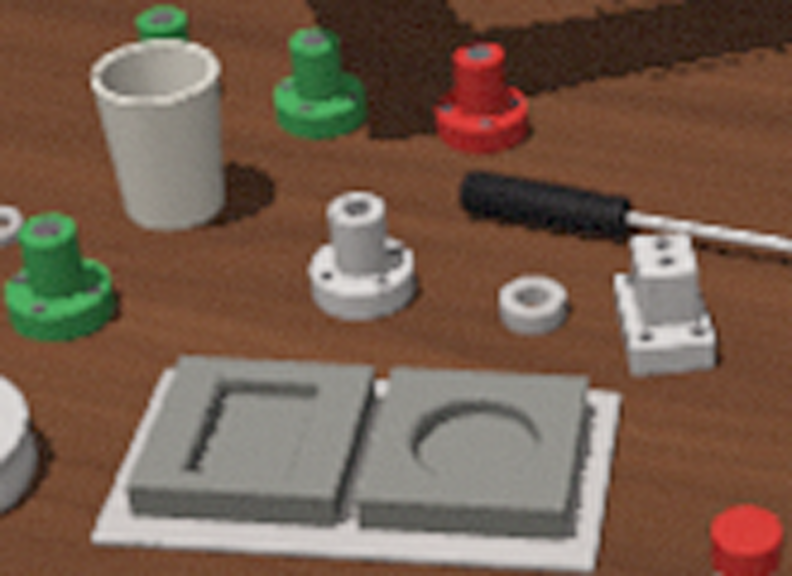

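View pics/d_crop.png

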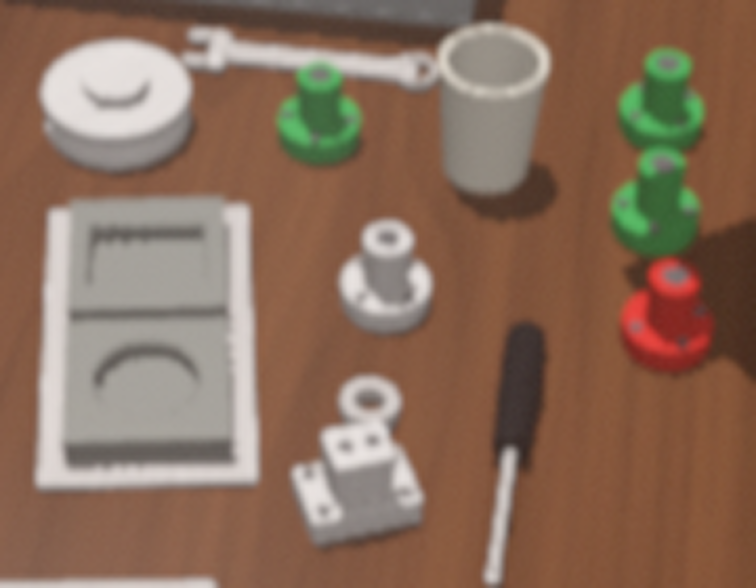

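View pics/s_tank.png

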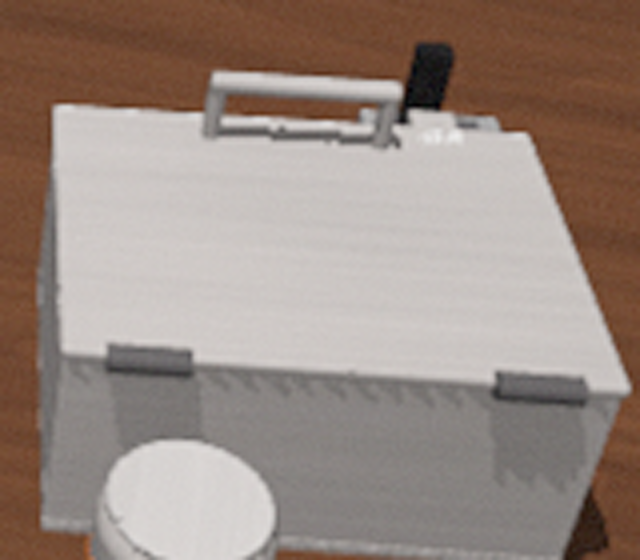

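View pics/d_tank.png

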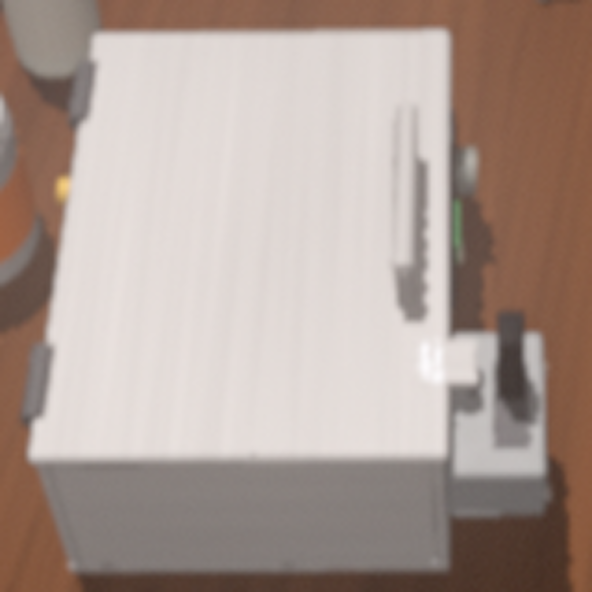

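```bash
python3 - <<'E'
from h import *
S=lambda u,v:(180+u/4.8-.4,185+v/4.8-.4)
D=lambda u,v:(265+u/4.2-.4,145+v/4.2-.4)
ST=lambda u,v:(370+u/4-.4,210+v/4-.4)
DT=lambda u,v:(195+u/3.7-.4,275+v/3.7-.4)
p=np.round
print('hub',p(onz('scene',S(358,207),.055),4),p(onz('side',D(388,237),.055),4))
print('block',p(onz('scene',S(663,255),.055),4),p(onz('side',D(361,445),.055),4))
for n,c,f in [('scene',[(390,368),(588,378),(575,522),(358,502)],S),('scene',[(180,358),(374,366),(338,513),(130,487)],S),('side',[(68,200),(227,200),(228,310),(68,315)],D),('side',[(68,322),(228,318),(233,440),(66,443)],D)]:
    P=np.array([onz(n,f(*x),.026) for x in c]);print(n,p(P[:,:2],3).tolist(),p(P.mean(0),4), [round(float(np.linalg.norm(P[i]-P[i-1])),3) for i in range(4)])
# tray
print('cover sc',[p(onz('scene',ST(*x),.128),3)[:2].tolist() for x in [(55,105),(527,133),(630,393),(60,353)]])
print('cover sd',[p(onz('side',DT(*x),.128),3)[:2].tolist() for x in [(95,30),(448,30),(448,458),(30,458)]])
print('handle sc',[p(onz('scene',ST(*x),.163),3)[:2].tolist() for x in [(213,80),(402,90)]])
print('handle sd',[p(onz('side',DT(*x),.163),3)[:2].tolist() for x in [(405,105),(403,265)]])
print('knob',p(onz('scene',ST(434,48),.16),3),p(onz('side',DT(511,318),.16),3))
# block edges
for c in [((633,373),(714,365)),((714,365),(690,300)),((614,276),(633,373))]:
    a,b=[onz('scene',S(*x),.0) for x in c]; print(p(a,3),p(b,3),np.degrees(np.arctan2((b-a)[1],(b-a)[0])),np.linalg.norm(b-a))
for c in [((293,472),(310,530)),((317,530),(420,508)),((323,435),(383,422))]:
    a,b=[onz('side',D(*x),.02) for x in c]; print(p(a,3),p(b,3),np.degrees(np.arctan2((b-a)[1],(b-a)[0])),np.linalg.norm(b-a))
print('red/green/bearing',p(onz('scene',S(533,290),.014),3),p(onz('scene',S(480,53),.055),3),'cup',p(onz('scene',S(157,70),.09),3))
E
```

```text
hub [ 0.4556 -0.2769  0.055 ] [ 0.4604 -0.2779  0.055 ]
block [ 0.4513 -0.1051  0.055 ] [ 0.4519 -0.104   0.055 ]
scene [[0.548, -0.222], [0.527, -0.123], [0.632, -0.095], [0.648, -0.198]] [ 0.5888 -0.1593  0.026 ] [0.102, 0.102, 0.108, 0.104]
scene [[0.571, -0.329], [0.549, -0.231], [0.657, -0.203], [0.669, -0.305]] [ 0.6117 -0.267   0.026 ] [0.1, 0.1, 0.112, 0.103]
side [[0.673, -0.309], [0.571, -0.326], [0.552, -0.227], [0.649, -0.206]] [ 0.6111 -0.2671  0.026 ] [0.106, 0.103, 0.101, 0.099]
side [[0.647, -0.2], [0.551, -0.22], [0.529, -0.121], [0.626, -0.102]] [ 0.5883 -0.1609  0.026 ] [0.1, 0.099, 0.101, 0.098]
cover sc [[0.501, 0.064], [0.452, 0.322], [0.656, 0.359], [0.704, 0.101]]
cover sd [[0.703, 0.098], [0.504, 0.064], [0.455, 0.323], [0.654, 0.359]]
handle sc [[0.503, 0.149], [0.483, 0.248]]
handle sd [[0.511, 0.145], [0.492, 0.242]]
knob [0.429 0.266 0.16 ] [0.434 0.261 0.16 ]
[ 0.485 -0.111  0.   ] [ 0.466 -0.072  0.   ] 115.6511248424353 0.043763774513240795
[ 0.466 -0.072  0.   ] [ 0.414 -0.1    0.   ] -151.82775584915618 0.05973504747571808
[ 0.404 -0.148  0.   ] [ 0.485 -0.111  0.   ] 23.964150514865636 0.0889438586099957
[ 0.492 -0.108  0.02 ] [ 0.475 -0.066  0.02 ] 111.84343371978508 0.04495282357251695
[ 0.471 -0.067  0.02 ] [ 0.415 -0.093  0.02 ] -154.72475610237055 0.06155409849404555
[ 0.479 -0.139  0.02 ] [ 0.445 -0.156  0.02 ] -154.03217562699513 0.03722602766670954
red/green/bearing [ 0.448 -0.18   0.014] [ 0.278 -0.272  0.055] cup [ 0.407 -0.417  0.09 ]
```

>>> {"name": "play_rows", "arguments": {
  "series": [
    {"delta_pos": [-3.5,1.96,0]},
    {"delta_pos": [-3.5,1.96,0]},
    {"delta_pos": [-3.5,1.96,0]},
    {"delta_pos": [-3.5,1.96,0]},
    {"delta_pos": [-3.5,1.96,0]},
    {"delta_pos": [-3.5,1.96,0]},
    {"delta_pos": [-3.5,1.96,0]},
    {"delta_pos": [-3.5,1.96,0]},
    {"delta_pos": [-3.5,1.96,0]},
    {"delta_pos": [-3.5,1.96,0]}
  ]
}}

```text
invalid input
```

>>> {"name": "play_rows", "arguments": {
  "claw": 100,
  "series": [
    {"delta_pos": [-3.5,1.96,0],"spin": 0},
    {"delta_pos": [-3.5,1.96,0],"spin": 0},
    {"delta_pos": [-3.5,1.96,0],"spin": 0},
    {"delta_pos": [-3.5,1.96,0],"spin": 0},
    {"delta_pos": [-3.5,1.96,0],"spin": 0},
    {"delta_pos": [-3.5,1.96,0],"spin": 0},
    {"delta_pos": [-3.5,1.96,0],"spin": 0},
    {"delta_pos": [-3.5,1.96,0],"spin": 0},
    {"delta_pos": [-3.5,1.96,0],"spin": 0},
    {"delta_pos": [-3.5,1.96,0],"spin": 0}
  ]
}}

```text
t: 0.98
tool_pos: [0.4614, -0.2697, 0.226]
ee_rot: [-0.002, -0.148, 0.989, 0.004]
ft_force: [0.9, -0.4, -0.1]
gripper_width: 0.998
```

```bash
cat >> h.py <<'E'
def go(xyz,yaw=None):
    "print needed tool-frame shift (cm) and spin (deg, tool y heading mod 180)"
    st=r.observe();Rw=rot(st['ee_rot']);p=np.array(st['tool_pos'])
    d=Rw.T@(np.array(xyz)-p)*100
    h=np.degrees(np.arctan2(Rw[1,1],Rw[0,1]))
    s=None if yaw is None else ((h-yaw+90)%180-90)
    print('t',round(st['t'],2),'pos',np.round(p,4),'yhead',round(h,2),'tilt',np.round(Rw[:2,2],4),'F',np.round(st['ft_force'],1),'w',round(st['gripper_width'],3),'shift cm',np.round(d,2),'spin',s, 'q',np.round(st['joint_positions'],2))
E
python3 - <<'E'
from h import *
go((.458,-.2775,.1))
st=r.observe(); save(r.read_camera('wrist'),'w1.png')
print(proj('wrist',(.458,-.2775,.055),st),proj('wrist',(.4517,-.1045,.055),st),proj('wrist',(.5885,-.16,.026),st),proj('wrist',(.6114,-.267,.026),st))
E
```

```text
t 0.98 pos [ 0.4614 -0.2697  0.226 ] yhead 107.07 tilt [-0.0052  0.0067] F [ 0.9 -0.4 -0.1] w 0.998 shift cm [ 0.51 -0.75 12.59] spin None q [-0.16 -0.13 -0.09 -0.01 -1.62 -1.12]
[306.25897375 207.67546776] [521.26880303 264.14546851] [388.28486184 372.3139238 ] [268.78658958 363.49985043]
```

View pics/w1.png

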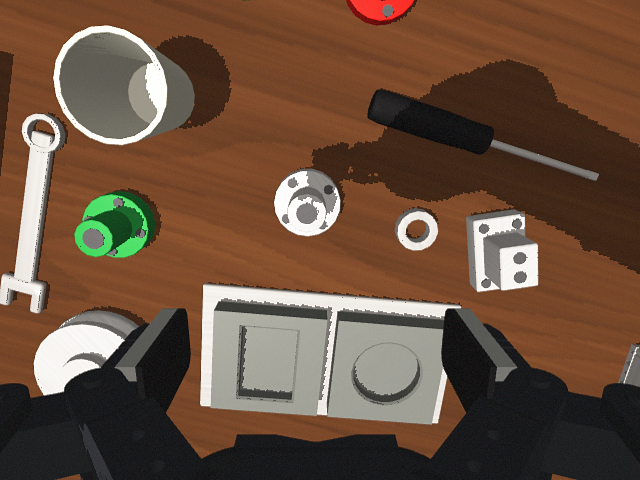

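The wrist view shows the only aluminium hub, with its boss top at (307,213); the three green ones and the red one are look-alikes. The block top is at (519,262), the round nest at (385,373) and the oblong nest at (268,363). All four agree with the positions I measured from the other cameras.

```bash
python3 - <<'E'
from h import *
st=r.observe()
im=cv2.imread('pics/w1.png'); cv2.imwrite('pics/w1c.png',cv2.resize(im[160:440,190:560],None,fx=2.1,fy=2.1,interpolation=cv2.INTER_CUBIC))
for n,uv,z in [('hub',(307,213),.055),('blk',(519,262),.055),('rnd',(385,373),.026),('obl',(268,363),.026)]: print(n,onz('wrist',uv,z,st))
E
```

```text
hub [ 0.46533136 -0.27117764  0.055     ]
blk [ 0.45360679 -0.10279082  0.055     ]
rnd [ 0.59293211 -0.15771103  0.026     ]
obl [ 0.61425288 -0.26254439  0.026     ]
```

View pics/w1c.png

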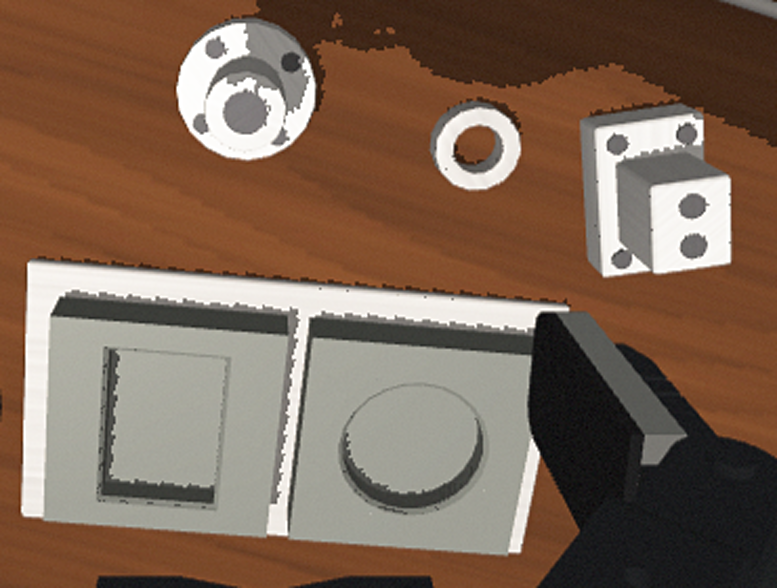

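```bash
python3 - <<'E'
from h import *
go((.458,-.2775,.13),102.1)
E
```

```text
t 1.03 pos [ 0.4651 -0.2654  0.2249] yhead 107.31 tilt [-0.0049  0.0086] F [ 0.9  2.1 -1.7] w 1.001 shift cm [ 1.02 -1.04  9.48] spin 5.209734637215803 q [-0.15 -0.12 -0.08 -0.01 -1.62 -1.12]
```

>>> {"name": "play_rows", "arguments": {
  "series": [
    {"delta_pos": [0.35,-0.35,3.0],"spin": 2.0},
    {"delta_pos": [0.35,-0.35,3.0],"spin": 2.0},
    {"delta_pos": [0.35,-0.35,3.0],"spin": 1.2},
    {"delta_pos": [0,0,0],"spin": 0},
    {"delta_pos": [0,0,0],"spin": 0}
  ]
}}

```text
t: 1.45
tool_pos: [0.4609, -0.273, 0.1323]
ee_rot: [-0.001, -0.109, 0.994, 0.004]
ft_force: [-0.2, -0.7, 2.2]
gripper_width: 0.999
```

```bash
python3 - <<'E'
from h import *
go((.458,-.2775,.13),102.1)
st=r.observe(); save(r.read_camera('wrist'),'w2.png')
print(proj('wrist',(.458,-.2775,.055),st),proj('wrist',(.5885,-.16,.026),st),proj('wrist',(.6114,-.267,.026),st))
go((.458,-.2775,.13),102.1)
E
```

```text
t 1.45 pos [ 0.4609 -0.273   0.1323] yhead 102.48 tilt [-0.0036  0.0086] F [-0.2 -0.7  2.2] w 0.999 shift cm [ 0.38 -0.38  0.23] spin 0.37851629429324873 q [-0.16 -0.11 -0.24 -0.01 -1.45 -1.19]
[308.9334046  245.29861686] [433.02137244 441.99315584] [276.96073141 441.9723364 ]
t 1.5 pos [ 0.4607 -0.2727  0.1318] yhead 102.47 tilt [-0.0042  0.0096] F [-0.6  0.4 -0.9] w 0.992 shift cm [ 0.37 -0.41  0.18] spin 0.3722251394533771 q [-0.16 -0.11 -0.24 -0.01 -1.45 -1.19]
```

View pics/w2.png

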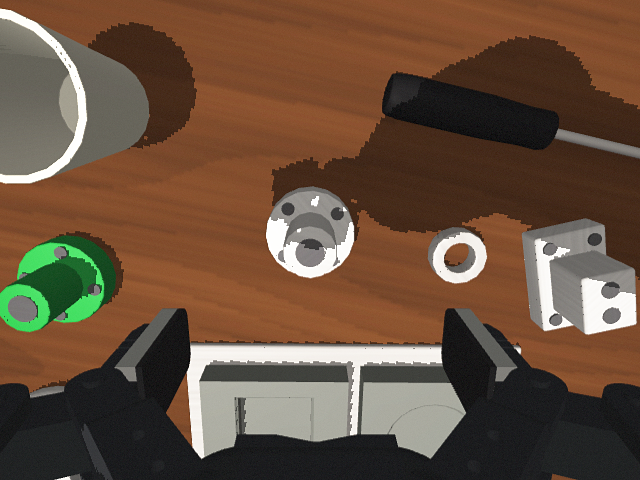

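```bash
python3 - <<'E'
from h import *
st=r.observe()
print(onz('wrist',(310.5,252),.055,st), 'flange', onz('wrist',(310.5,232),.018,st))
go((.459,-.2765,.028),102.1)
E
```

```text
[ 0.46112284 -0.27550723  0.055     ] flange [ 0.45981098 -0.27582018  0.018     ]
t 1.5 pos [ 0.4607 -0.2727  0.1318] yhead 102.47 tilt [-0.0042  0.0096] F [-0.6  0.4 -0.9] w 0.992 shift cm [ 0.23 -0.44 10.38] spin 0.3722251394533771 q [-0.16 -0.11 -0.24 -0.01 -1.45 -1.19]
```

>>> {"name": "play_rows", "arguments": {
  "series": [
    {"delta_pos": [0.15,-0.4,2.5],"spin": 0.3},
    {"delta_pos": [0,0,3.0],"spin": 0},
    {"delta_pos": [0,0,2.5],"spin": 0},
    {"delta_pos": [0,0,1.0],"spin": 0},
    {"delta_pos": [0,0,0],"spin": 0}
  ]
}}

```text
t: 1.92
tool_pos: [0.4659, -0.2793, 0.0514]
ee_rot: [0.006, -0.107, 0.994, 0.001]
ft_force: [-0.4, -0.2, 0.7]
gripper_width: 1.005
```

```bash
python3 - <<'E'
from h import *
go((.4595,-.2762,.025),102.1)
E
```

```text
t 1.92 pos [ 0.4659 -0.2793  0.0514] yhead 102.28 tilt [0.0114 0.003 ] F [-0.4 -0.2  0.7] w 1.005 shift cm [0.59 0.44 2.63] spin 0.18018158131232553 q [-0.17 -0.06 -0.35 -0.01 -1.28 -1.18]
```

>>> {"name": "play_rows", "arguments": {
  "series": [
    {"delta_pos": [0.5,0.35,1.2],"spin": 0},
    {"delta_pos": [0.1,0.1,0.8],"spin": 0},
    {"delta_pos": [0,0,0],"spin": 0}
  ]
}}

```text
t: 2.17
tool_pos: [0.4624, -0.2776, 0.0373]
ee_rot: [0.009, -0.108, 0.994, -0.001]
ft_force: [-0.2, 1.0, 0.5]
gripper_width: 0.998
```

```bash
python3 - <<'E'
from h import *
go((.4595,-.2762,.025),102.1)
E
```

```text
t 2.17 pos [ 0.4624 -0.2776  0.0373] yhead 102.35 tilt [ 0.0181 -0.0007] F [-0.2  1.   0.5] w 0.998 shift cm [0.28 0.2  1.22] spin 0.24830987254038916 q [-0.17 -0.07 -0.38 -0.   -1.24 -1.19]
```

>>> {"name": "play_rows", "arguments": {
  "series": [
    {"delta_pos": [0.25,0.15,1.0],"spin": 0},
    {"delta_pos": [0.1,0.05,0.3],"spin": 0},
    {"delta_pos": [0,0,0],"spin": 0}
  ]
}}

```text
t: 2.42
tool_pos: [0.4611, -0.2772, 0.0276]
ee_rot: [0.012, -0.108, 0.994, -0.003]
ft_force: [-0.3, 1.0, -0.2]
gripper_width: 0.998
```

```bash
python3 - <<'E'
from h import *
go((.4595,-.2762,.025),102.1)
E
```

```text
t 2.42 pos [ 0.4611 -0.2772  0.0276] yhead 102.39 tilt [ 0.0237 -0.0031] F [-0.3  1.  -0.2] w 0.998 shift cm [0.14 0.14 0.25] spin 0.28906633014044303 q [-0.17 -0.07 -0.4  -0.   -1.22 -1.19]
```

>>> {"name": "play_rows", "arguments": {
  "claw": 0,
  "series": [
    {"delta_pos": [0.1,0.1,0.2],"spin": 0},
    {"delta_pos": [0,0,0],"spin": 0},
    {"delta_pos": [0,0,0],"spin": 0},
    {"delta_pos": [0,0,0],"spin": 0},
    {"delta_pos": [0,0,0],"spin": 0},
    {"delta_pos": [0,0,0],"spin": 0},
    {"delta_pos": [0,0,0],"spin": 0},
    {"delta_pos": [0,0,0],"spin": 0}
  ]
}}

```text
t: 3.08
tool_pos: [0.4608, -0.2767, 0.0272]
ee_rot: [0.013, -0.108, 0.994, -0.003]
ft_force: [-0.2, 0.2, 0.5]
gripper_width: 0.334
```

```bash
python3 - <<'E'
from h import *
go((.4595,-.2762,.1),102.1)
E
```

```text
t 3.08 pos [ 0.4608 -0.2767  0.0272] yhead 102.41 tilt [ 0.0256 -0.0039] F [-0.2  0.2  0.5] w 0.334 shift cm [-0.06  0.01 -7.28] spin 0.30850796903985156 q [-0.17 -0.08 -0.41 -0.   -1.21 -1.19]
```

>>> {"name": "play_rows", "arguments": {
  "series": [
    {"delta_pos": [0,0,-2.5],"spin": 0},
    {"delta_pos": [0,0,-3.0],"spin": 0},
    {"delta_pos": [0,0,-1.5],"spin": 0},
    {"delta_pos": [0,0,0],"spin": 0}
  ]
}}

```text
t: 3.42
tool_pos: [0.4564, -0.2756, 0.0956]
ee_rot: [0.009, -0.108, 0.994, -0.001]
ft_force: [0.4, 0.2, -1.9]
gripper_width: 0.333
```

```bash
python3 - <<'E'
from h import *
go((.5885,-.1605,.085),102.1)
E
```

```text
t 3.42 pos [ 0.4564 -0.2756  0.0956] yhead 102.37 tilt [ 0.0176 -0.0008] F [ 0.4  0.2 -1.9] w 0.333 shift cm [-15.35   8.41   1.28] spin 0.2723013181751952 q [-0.17 -0.13 -0.32 -0.   -1.36 -1.19]
```

>>> {"name": "play_rows", "arguments": {
  "series": [
    {"delta_pos": [-2.55,1.4,0],"spin": 0},
    {"delta_pos": [-2.55,1.4,0],"spin": 0},
    {"delta_pos": [-2.55,1.4,0],"spin": 0},
    {"delta_pos": [-2.55,1.4,0],"spin": 0},
    {"delta_pos": [-2.55,1.4,0],"spin": 0},
    {"delta_pos": [-2.0,1.2,0],"spin": 0},
    {"delta_pos": [0,0,0],"spin": 0},
    {"delta_pos": [0,0,0],"spin": 0}
  ]
}}

```text
t: 4.08
tool_pos: [0.5849, -0.1578, 0.0866]
ee_rot: [0.004, -0.106, 0.994, 0.001]
ft_force: [-0.2, -0.3, -2.1]
gripper_width: 0.333
```

```bash
python3 - <<'E'
from h import *
go((.5885,-.1605,.06),102.1)
st=r.observe(); save(r.read_camera('wrist'),'w3.png')
print(proj('wrist',(.5885,-.1605,.026),st))
E
```

```text
t 4.08 pos [ 0.5849 -0.1578  0.0866] yhead 102.14 tilt [0.0083 0.0033] F [-0.2 -0.3 -2.1] w 0.333 shift cm [-0.28 -0.34  2.67] spin 0.035604203835902126 q [ 0.07  0.08 -0.14 -0.   -1.35 -1.42]
[310.47554094 266.48871992]
```

View pics/w3.png

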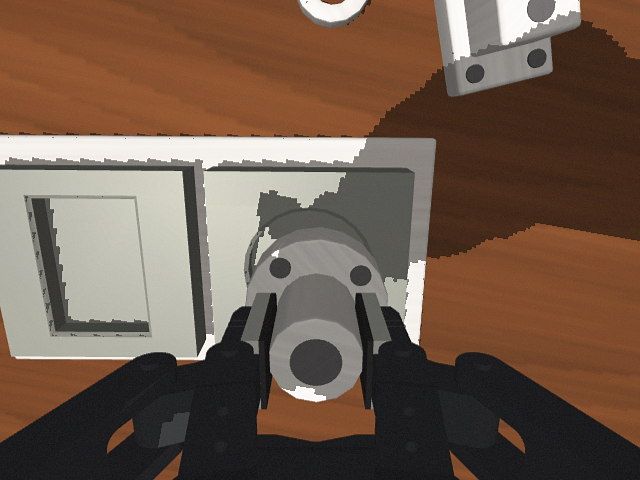

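```bash
python3 - <<'E'
from h import *
st=r.observe()
h=onz('wrist',(316,362),.1146,st);print('hub top',h, 'below', h-np.array([.0083,.0033,0])*.04)
# nest mouth predicted circle
c=np.array([.5885,-.1605,.026])
for a in range(0,360,45):
    print(a,np.round(proj('wrist',c+.031*np.array([np.cos(np.radians(a)),np.sin(np.radians(a)),0]),st),1))
for uv in [(207,170),(413,172),(189,169),(210,205)]: print(uv,onz('wrist',uv,.026,st))
im=cv2.imread('pics/w3.png'); cv2.imwrite('pics/w3c.png',cv2.resize(im[160:400,180:440],None,fx=2.4,fy=2.4,interpolation=cv2.INTER_CUBIC))
E
```

```text
hub top [ 0.58580079 -0.15850187  0.1146    ] below [ 0.58546879 -0.15863387  0.1146    ]
0 [298.  322.1]
45 [342.8 314.7]
90 [370.2 279.7]
135 [363.3 235.4]
180 [323.8 208.5]
225 [275.6 217. ]
270 [249.5 255.2]
315 [259.7 298.3]
(207, 170) [ 0.55107299 -0.2181329   0.026     ]
(413, 172) [ 0.53151939 -0.12319909  0.026     ]
(189, 169) [ 0.55239347 -0.22645588  0.026     ]
(210, 205) [ 0.56739077 -0.21435783  0.026     ]
```

View pics/w3c.png

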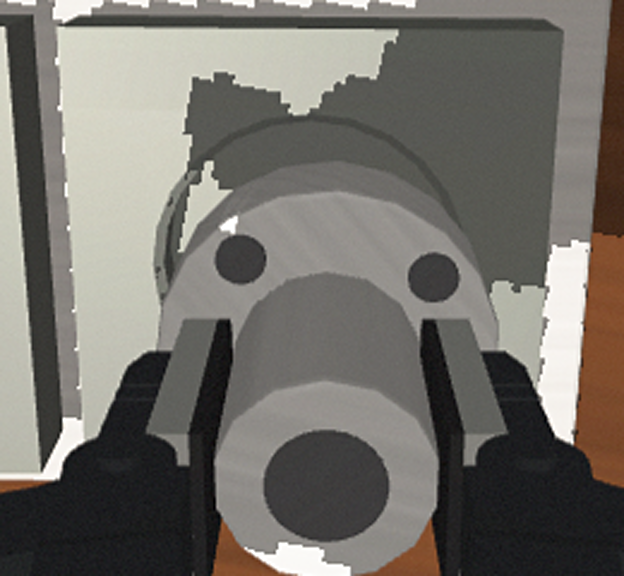

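>>> {"name": "play_rows", "arguments": {
  "series": [
    {"delta_pos": [-0.25,-0.35,1.2],"spin": 0},
    {"delta_pos": [0,0,1.0],"spin": 0},
    {"delta_pos": [0,0,0],"spin": 0},
    {"delta_pos": [0,0,0],"spin": 0}
  ]
}}

```text
t: 4.47
tool_pos: [0.5855, -0.1628, 0.0594]
ee_rot: [0.002, -0.104, 0.995, 0.002]
ft_force: [0.6, -0.7, -0.9]
gripper_width: 0.334
```

```bash
python3 - <<'E'
from h import *
go((.589,-.1605,.045),102.1)
st=r.observe(); save(r.read_camera('wrist'),'w4.png')
print(onz('wrist',(316,362),.1146-.0866+st['tool_pos'][2],st))
E
```

```text
t 4.47 pos [ 0.5855 -0.1628  0.0594] yhead 101.97 tilt [0.0044 0.0042] F [ 0.6 -0.7 -0.9] w 0.334 shift cm [-0.39  0.15  1.44] spin -0.1342987667412956 q [ 0.06  0.11 -0.16 -0.   -1.3  -1.42]
[ 0.58711333 -0.16340586  0.08735021]
```

View pics/w4.png

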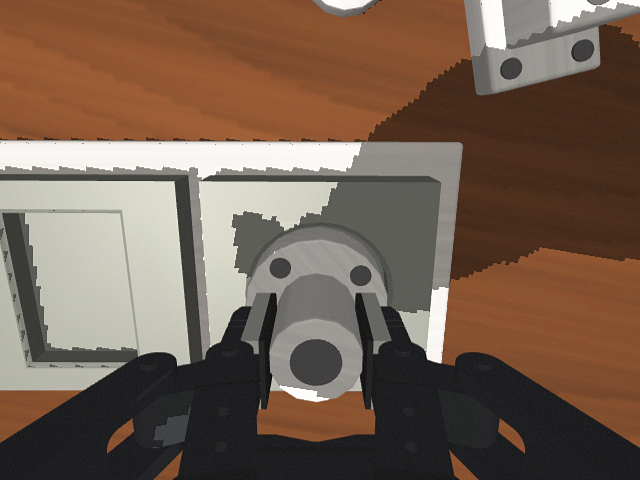

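```bash
python3 - <<'E'
from h import *
st=r.observe()
print(st['tool_pos'])
for uv in [(202,180),(440,183),(442,182)]: print(uv,onz('wrist',uv,.026,st))
P=[onz('wrist',u,.026,st) for u in [(318,223),(380,253),(388,270),(352,232),(284,230)]]
for p in P: print(p, np.hypot(*(p[:2]-[.589,-.1605])))
im=cv2.imread('pics/w4.png'); cv2.imwrite('pics/w4c.png',cv2.resize(im[170:340,220:410],None,fx=3.5,fy=3.5,interpolation=cv2.INTER_CUBIC))
E
```

```text
[ 0.58523166 -0.16278885  0.05912053]
(202, 180) [ 0.55126776 -0.21842241  0.026     ]
(440, 183) [ 0.53213551 -0.12258449  0.026     ]
(442, 182) [ 0.53156798 -0.12189818  0.026     ]
[ 0.55912973 -0.16811928  0.026     ] 0.03082672116762731
[ 0.56659487 -0.13918081  0.026     ] 0.030927301129273322
[ 0.57342286 -0.13381761  0.026     ] 0.030896556075830407
[ 0.55997792 -0.1531654   0.026     ] 0.029934556884497004
[ 0.56511084 -0.18157459  0.026     ] 0.03185639568239387
```

View pics/w4c.png

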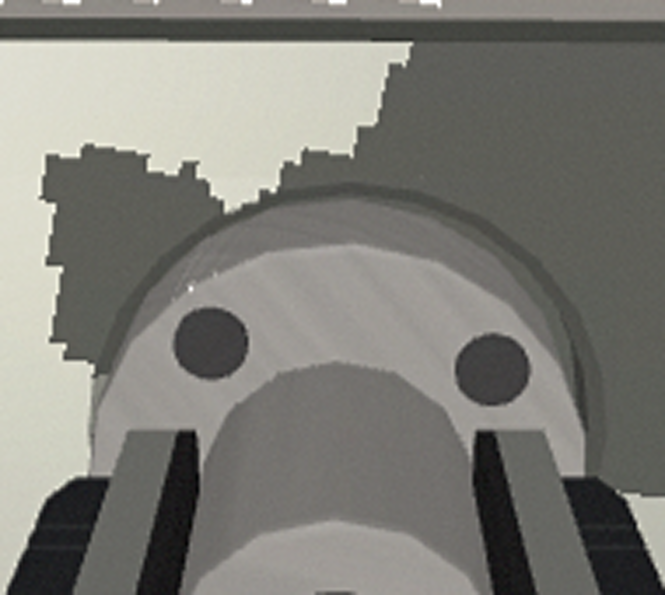

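>>> {"name": "play_rows", "arguments": {
  "series": [
    {"delta_pos": [-0.4,0.2,0],"spin": 0},
    {"delta_pos": [0,0,0.6],"spin": 0},
    {"delta_pos": [0,0,0.5],"spin": 0},
    {"delta_pos": [0,0,0],"spin": 0}
  ]
}}

```text
t: 4.85
tool_pos: [0.5893, -0.1606, 0.0485]
ee_rot: [0.003, -0.103, 0.995, 0.002]
ft_force: [-0.5, -0.8, -2.3]
gripper_width: 0.332
```

```bash
python3 - <<'E'
from h import *
go((.589,-.1605,.042),102.1)
st=r.observe()
print(onz('wrist',(316,362),.1146-.0866+st['tool_pos'][2],st))
E
```

```text
t 4.85 pos [ 0.5893 -0.1606  0.0485] yhead 101.88 tilt [0.0063 0.0044] F [-0.5 -0.8 -2.3] w 0.332 shift cm [0.04 0.01 0.65] spin -0.22233198809418298 q [ 0.06  0.12 -0.17 -0.   -1.28 -1.42]
[ 0.59091291 -0.1611264   0.07646601]
```

>>> {"name": "play_rows", "arguments": {
  "series": [
    {"delta_pos": [0.1,0,0.4],"spin": 0},
    {"delta_pos": [0,0,0.3],"spin": 0},
    {"delta_pos": [0,0,0],"spin": 0}
  ]
}}

```text
t: 5.1
tool_pos: [0.5886, -0.1607, 0.0416]
ee_rot: [0.004, -0.104, 0.995, 0.002]
ft_force: [-1.5, 0.5, 0.8]
gripper_width: 0.33
```

```bash
python3 - <<'E'
from h import *
go((.589,-.1605,.041),102.1)
E
```

```text
t 5.1 pos [ 0.5886 -0.1607  0.0416] yhead 101.9 tilt [0.0072 0.004 ] F [-1.5  0.5  0.8] w 0.33 shift cm [-0.04  0.02  0.06] spin -0.19772063433306641 q [ 0.06  0.12 -0.18 -0.   -1.27 -1.42]
```

>>> {"name": "play_rows", "arguments": {
  "claw": 75,
  "series": [
    {"delta_pos": [0,0,0],"spin": 0},
    {"delta_pos": [0,0,0],"spin": 0},
    {"delta_pos": [0,0,0],"spin": 0},
    {"delta_pos": [0,0,-1.5],"spin": 0},
    {"delta_pos": [0,0,-3],"spin": 0},
    {"delta_pos": [0,0,-3],"spin": 0},
    {"delta_pos": [2.5,-1.2,-1],"spin": 0},
    {"delta_pos": [2.5,0,0],"spin": 0},
    {"delta_pos": [2.5,0,0],"spin": -3},
    {"delta_pos": [2.5,0,0],"spin": -4},
    {"delta_pos": [0,0,0],"spin": -4},
    {"delta_pos": [0,0,0],"spin": 0}
  ]
}}

```text
t: 6.1
tool_pos: [0.4914, -0.197, 0.1338]
ee_rot: [0.008, -0.203, 0.979, -0.001]
ft_force: [-0.2, 0.3, 0.3]
gripper_width: 0.75
```

```bash
python3 - <<'E'
from h import *
go((.4516,-.1045,.13),115.5)
st=r.observe(); save(r.read_camera('wrist'),'w5.png')
print(proj('wrist',(.4516,-.1045,.055),st),proj('wrist',(.589,-.1605,.069),st))
go((.4516,-.1045,.13),115.5)
E
```

```text
t 6.1 pos [ 0.4914 -0.197   0.1338] yhead 113.43 tilt [0.0156 0.0005] F [-0.2  0.3  0.3] w 0.75 shift cm [-0.02 10.07  0.32] spin -2.072127191577124 q [-0.   -0.15 -0.28 -0.   -1.43 -1.16]
[504.2734687 250.3776309] [308.34751427 427.13272353]
t 6.15 pos [ 0.4916 -0.197   0.1339] yhead 113.23 tilt [0.0155 0.0004] F [0.2 0.8 0.1] w 0.749 shift cm [ 0.03 10.08  0.33] spin -2.265801357014368 q [-0.   -0.15 -0.28 -0.   -1.43 -1.16]
```

View pics/w5.png

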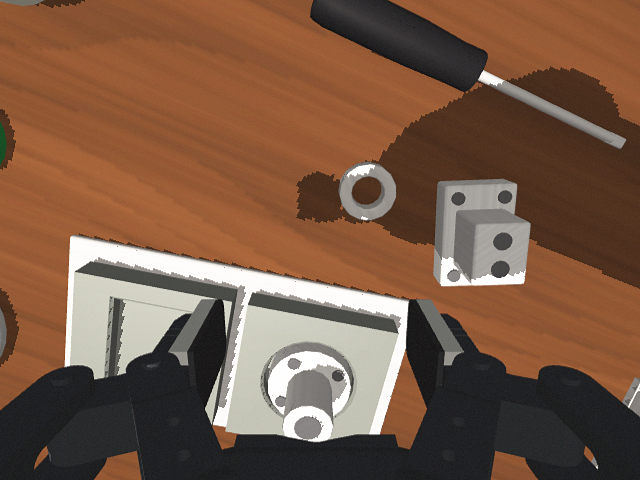

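```bash
python3 - <<'E'
from h import *
st=r.observe()
P=[onz('wrist',u,.02,st) for u in [(440,183),(517,181),(524,283),(434,286)]]
for i in range(4):
    d=P[(i+1)%4]-P[i]; print(np.round(P[i],4),np.linalg.norm(d),np.degrees(np.arctan2(d[1],d[0])))
print(np.mean(P,0), onz('wrist',(501,250),.055,st))
im=cv2.imread('pics/w5.png'); cv2.imwrite('pics/w5c.png',cv2.resize(im[170:300,420:540],None,fx=4.5,fy=4.5,interpolation=cv2.INTER_CUBIC))
E
```

```text
[ 0.4347 -0.1421  0.02  ] 0.04586424449039758 114.87700396614925
[ 0.4154 -0.1004  0.02  ] 0.0670087966440321 34.86699582879085
[ 0.4704 -0.0621  0.02  ] 0.057555216328108096 -64.47035270871491
[ 0.4952 -0.1141  0.02  ] 0.06664842788854775 -155.1769917574535
[ 0.45394596 -0.10467624  0.02      ] [ 0.4526358  -0.10605389  0.055     ]
```

View pics/w5c.png

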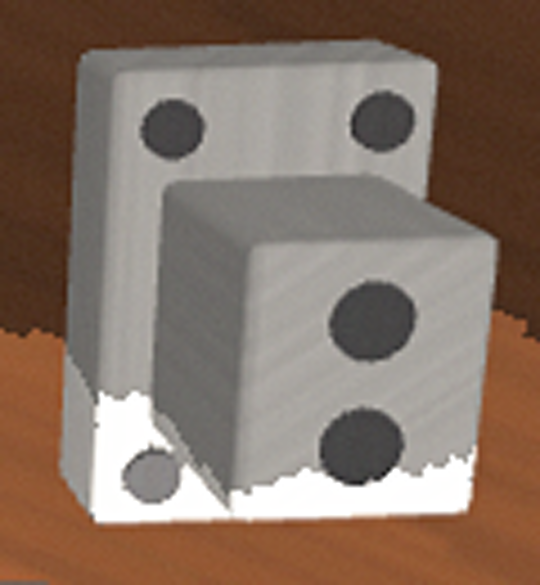

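```bash
python3 - <<'E'
from h import *
st=r.observe()
f=lambda u,v:(420+u/4.5-.4,170+v/4.5-.4)
def ang(a,b,z):
    d=onz('wrist',f(*b),z,st)-onz('wrist',f(*a),z,st); print(np.linalg.norm(d),np.degrees(np.arctan2(d[1],d[0])))
ang((118,65),(95,520),.02);ang((118,72),(437,65),.02);ang((252,240),(232,512),.055);ang((252,240),(497,240),.055);ang((232,512),(472,512),.055);ang((497,240),(472,512),.055)
P=np.mean([onz('wrist',f(*p),.055,st) for p in [(252,240),(497,240),(232,512),(472,512)]],0);print(P)
go((.452,-.105,.09),115.2)
E
```

```text
0.06544984125800687 25.488279643779233
0.04231462929386583 114.64830633860716
0.034610506756762784 25.44213348645258
0.028827512651124414 113.4075482346623
0.029481082367684965 113.45689281261976
0.0346145157811016 26.52481309247169
[ 0.45468219 -0.10531234  0.055     ]
t 6.15 pos [ 0.4916 -0.197   0.1339] yhead 113.23 tilt [0.0155 0.0004] F [0.2 0.8 0.1] w 0.749 shift cm [ 0.07 10.04  4.33] spin -1.9658013570143709 q [-0.   -0.15 -0.28 -0.   -1.43 -1.16]
```

>>> {"name": "play_rows", "arguments": {
  "claw": 80,
  "series": [
    {"delta_pos": [0,3,0.5],"spin": -1},
    {"delta_pos": [0,3,1],"spin": -1},
    {"delta_pos": [0,3,2],"spin": 0},
    {"delta_pos": [0,1,1.5],"spin": 0},
    {"delta_pos": [0,0,0],"spin": 0},
    {"delta_pos": [0,0,0],"spin": 0}
  ]
}}

```text
t: 6.65
tool_pos: [0.4532, -0.1027, 0.0829]
ee_rot: [0.009, -0.212, 0.977, -0.002]
ft_force: [-0.2, -1.0, 0.9]
gripper_width: 0.798
```

```bash
python3 - <<'E'
from h import *
go((.453,-.105,.028),115.2)
E
```

```text
t 6.65 pos [ 0.4532 -0.1027  0.0829] yhead 114.44 tilt [ 0.0186 -0.0007] F [-0.2 -1.   0.9] w 0.798 shift cm [ 0.2  -0.15  5.49] spin -0.7578351654412501 q [ 0.22 -0.32 -0.51  0.   -1.36 -1.36]
```

>>> {"name": "play_rows", "arguments": {
  "series": [
    {"delta_pos": [0.2,-0.2,1.7],"spin": -0.8},
    {"delta_pos": [0.1,0,1.7],"spin": 0},
    {"delta_pos": [0.1,0,1.2],"spin": 0},
    {"delta_pos": [0,0,0],"spin": 0}
  ]
}}

```text
t: 6.98
tool_pos: [0.4559, -0.1079, 0.0402]
ee_rot: [0.012, -0.216, 0.976, -0.004]
ft_force: [-0.5, 0.4, -0.9]
gripper_width: 0.8
```

```bash
python3 - <<'E'
from h import *
go((.453,-.105,.029),115.2)
E
```

```text
t 6.98 pos [ 0.4559 -0.1079  0.0402] yhead 115.0 tilt [ 0.0245 -0.002 ] F [-0.5  0.4 -0.9] w 0.8 shift cm [0.16 0.4  1.11] spin -0.19900085480198015 q [ 0.21 -0.29 -0.57  0.01 -1.27 -1.34]
```

>>> {"name": "play_rows", "arguments": {
  "series": [
    {"delta_pos": [0.15,0.35,0.5],"spin": -0.2},
    {"delta_pos": [0.05,0.05,0.5],"spin": 0},
    {"delta_pos": [0,0,0],"spin": 0}
  ]
}}

```text
t: 7.23
tool_pos: [0.4546, -0.1064, 0.0322]
ee_rot: [0.013, -0.217, 0.976, -0.004]
ft_force: [0.1, -0.6, -0.4]
gripper_width: 0.802
```

```bash
python3 - <<'E'
from h import *
go((.453,-.105,.029),115.2)
E
```

```text
t 7.23 pos [ 0.4546 -0.1064  0.0322] yhead 115.02 tilt [ 0.0267 -0.0032] F [ 0.1 -0.6 -0.4] w 0.802 shift cm [0.09 0.19 0.31] spin -0.17958640000861692 q [ 0.21 -0.29 -0.59  0.01 -1.25 -1.35]
```

>>> {"name": "play_rows", "arguments": {
  "claw": 0,
  "series": [
    {"delta_pos": [0.1,0.2,0.4],"spin": -0.2},
    {"delta_pos": [0,0,0],"spin": 0},
    {"delta_pos": [0,0,0],"spin": 0},
    {"delta_pos": [0,0,0],"spin": 0},
    {"delta_pos": [0,0,0],"spin": 0},
    {"delta_pos": [0,0,0],"spin": 0},
    {"delta_pos": [0,0,0],"spin": 0}
  ]
}}

```text
t: 7.82
tool_pos: [0.4539, -0.1047, 0.0298]
ee_rot: [0.014, -0.218, 0.976, -0.005]
ft_force: [1.0, -0.2, -0.9]
gripper_width: 0.341
```

```bash
python3 - <<'E'
from h import *
go((.6114,-.267,.1),102.1)
E
```

```text
t 7.82 pos [ 0.4539 -0.1047  0.0298] yhead 115.22 tilt [ 0.0295 -0.0029] F [ 1.  -0.2 -0.9] w 0.341 shift cm [ -7.5 -21.5  -6.5] spin 13.122353031051247 q [ 0.22 -0.3  -0.59  0.01 -1.24 -1.35]
```

>>> {"name": "play_rows", "arguments": {
  "series": [
    {"delta_pos": [0,0,-2.5],"spin": 0},
    {"delta_pos": [0,0,-3.5],"spin": 0},
    {"delta_pos": [0,0,-3.0],"spin": 0},
    {"delta_pos": [-0.5,-3.0,-1],"spin": 2.5},
    {"delta_pos": [-0.5,-3.5,0],"spin": 2.5},
    {"delta_pos": [-1,-3.5,0],"spin": 2.5},
    {"delta_pos": [-1,-3.5,0],"spin": 2.5},
    {"delta_pos": [-1,-3.0,0],"spin": 2.5},
    {"delta_pos": [0,0,0],"spin": 0},
    {"delta_pos": [0,0,0],"spin": 0}
  ]
}}

```text
t: 8.65
tool_pos: [0.5471, -0.2518, 0.1312]
ee_rot: [0.011, -0.107, 0.994, -0.001]
ft_force: [-1.1, 0.6, -2.4]
gripper_width: 0.338
```

```bash
python3 - <<'E'
from h import *
go((.6114,-.267,.1),102.1)
E
```

```text
t 8.65 pos [ 0.5471 -0.2518  0.1312] yhead 102.31 tilt [ 0.0221 -0.0005] F [-1.1  0.6 -2.4] w 0.338 shift cm [-5.89 -2.84  3.26] spin 0.21477430783851048 q [-0.1   0.04 -0.1  -0.   -1.41 -1.26]
```

>>> {"name": "play_rows", "arguments": {
  "series": [
    {"delta_pos": [-2.5,-1.2,0.5],"spin": 0},
    {"delta_pos": [-2.5,-1.2,1],"spin": 0},
    {"delta_pos": [-0.9,-0.4,1.5],"spin": 0},
    {"delta_pos": [0,0,1],"spin": 0},
    {"delta_pos": [0,0,0],"spin": 0},
    {"delta_pos": [0,0,0],"spin": 0}
  ]
}}

```text
t: 9.15
tool_pos: [0.6106, -0.2649, 0.0878]
ee_rot: [0.008, -0.108, 0.994, -0.0]
ft_force: [-0.2, 0.4, -1.5]
gripper_width: 0.339
```

```bash
python3 - <<'E'
from h import *
go((.6114,-.267,.075),102.1)
st=r.observe(); save(r.read_camera('wrist'),'w6.png')
go((.6114,-.267,.075),102.1)
print(proj('wrist',(.6114,-.267,.026),st))
a=np.radians(12.1);c=np.array([.6114,-.267,.026]);X=np.array([np.cos(a),np.sin(a),0]);Y=np.array([-X[1],X[0],0])
for sx,sy in [(1,1),(1,-1),(-1,-1),(-1,1)]: print(np.round(proj('wrist',c+sx*.036*X+sy*.025*Y,st),1))
E
```

```text
t 9.15 pos [ 0.6106 -0.2649  0.0878] yhead 102.41 tilt [0.016  0.0017] F [-0.2  0.4 -1.5] w 0.339 shift cm [-0.01 -0.22  1.28] spin 0.3108063002689647 q [-0.11  0.23  0.03 -0.   -1.36 -1.24]
t 9.2 pos [ 0.6104 -0.2647  0.0877] yhead 102.41 tilt [0.0158 0.0021] F [-0.3  0.2 -3.5] w 0.338 shift cm [-0.03 -0.24  1.28] spin 0.30873432538481893 q [-0.11  0.23  0.03 -0.   -1.36 -1.24]
[313.08048538 259.8442379 ]
[360.1 324.5]
[265.4 323.8]
[261.3 188.6]
[365.7 189.3]
```

View pics/w6.png

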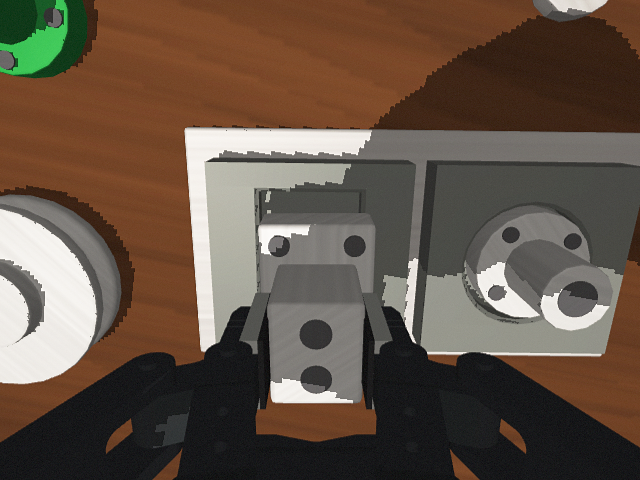

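```bash
python3 - <<'E'
from h import *
st=r.observe()
zt=st['tool_pos'][2]
P=[onz('wrist',u,zt-.0298+.055,st) for u in [(270,302),(362,303),(362,403),(270,402)]]
print(np.mean(P,0)); 
for i in range(4):
    d=P[(i+1)%4]-P[i]; print(np.linalg.norm(d),np.degrees(np.arctan2(d[1],d[0])))
Q=[onz('wrist',u,zt-.0298+.02,st) for u in [(259,226),(375,225)]]
d=Q[1]-Q[0]; m=np.mean(Q,0); print(np.linalg.norm(d),np.degrees(np.arctan2(d[1],d[0])),m+.033*np.array([np.cos(np.radians(12.1)),np.sin(np.radians(12.1)),0]))
N=[onz('wrist',u,.026,st) for u in [(258,188),(365.5,189)]]
d=N[1]-N[0]; m=np.mean(N,0); print(np.linalg.norm(d),np.degrees(np.arctan2(d[1],d[0])),m+.036*np.array([np.cos(np.radians(12.1)),np.sin(np.radians(12.1)),0]))
E
```

```text
[ 0.61089545 -0.26537212  0.11294252]
0.027298293842037587 101.8458507724721
0.0350960128186588 14.309025624619292
0.029490397228614747 -78.19219384950485
0.035050674194496124 -169.27194213368358
0.04239783542498148 103.02671398115478 [ 0.61203126 -0.26500495  0.07794252]
0.05148925033840268 101.97338387725387 [ 0.61113226 -0.26766704  0.026     ]
```

>>> {"name": "play_rows", "arguments": {
  "series": [
    {"delta_pos": [0,-0.2,1.2],"spin": 0.4},
    {"delta_pos": [0,0,1.2],"spin": 0},
    {"delta_pos": [0,0,0],"spin": 0},
    {"delta_pos": [0,0,0],"spin": 0}
  ]
}}

```text
t: 9.53
tool_pos: [0.6108, -0.2662, 0.065]
ee_rot: [0.01, -0.105, 0.994, -0.0]
ft_force: [-0.2, 0.3, -2.1]
gripper_width: 0.337
```

```bash
python3 - <<'E'
from h import *
go((.6114,-.267,.045),102.1)
st=r.observe(); save(r.read_camera('wrist'),'w7.png')
E
```

```text
t 9.53 pos [ 0.6108 -0.2662  0.065 ] yhead 102.02 tilt [0.0203 0.0012] F [-0.2  0.3 -2.1] w 0.337 shift cm [-0.01 -0.09  2.  ] spin -0.08005880924157793 q [-0.11  0.24  0.   -0.   -1.31 -1.25]
```

View pics/w7.png

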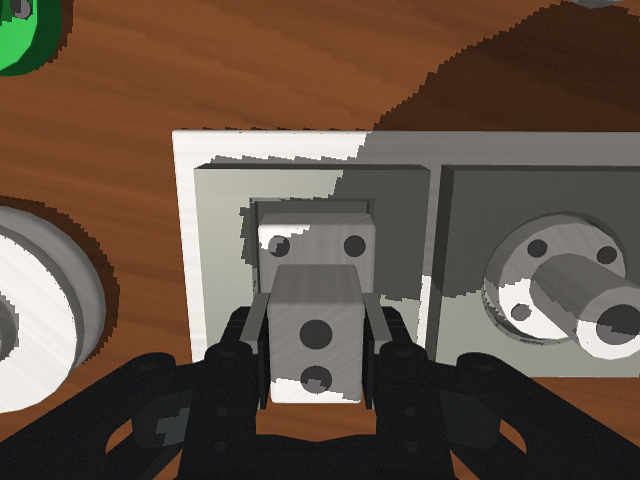

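>>> {"name": "play_rows", "arguments": {
  "series": [
    {"delta_pos": [0,-0.1,0.6],"spin": 0},
    {"delta_pos": [0,0,0.6],"spin": 0},
    {"delta_pos": [0,0,0],"spin": 0},
    {"delta_pos": [0,0,0],"spin": 0}
  ]
}}

```text
t: 9.92
tool_pos: [0.6114, -0.2674, 0.0528]
ee_rot: [0.011, -0.105, 0.994, -0.001]
ft_force: [0.3, 0.3, -3.0]
gripper_width: 0.342
```

```bash
python3 - <<'E'
from h import *
go((.6114,-.267,.044),102.1)
E
```

```text
t 9.92 pos [ 0.6114 -0.2674  0.0528] yhead 102.01 tilt [0.0216 0.0011] F [ 0.3  0.3 -3. ] w 0.342 shift cm [0.01 0.04 0.88] spin -0.08794300469291727 q [-0.12  0.25 -0.01 -0.   -1.29 -1.24]
```

Bottom at 0.023, inside the mouth with no contact force. Going down the rest of the way.

>>> {"name": "play_rows", "arguments": {
  "series": [
    {"delta_pos": [0,0,0.5],"spin": 0},
    {"delta_pos": [0,0,0.4],"spin": 0},
    {"delta_pos": [0,0,0],"spin": 0}
  ]
}}

```text
t: 10.17
tool_pos: [0.6123, -0.2676, 0.044]
ee_rot: [0.012, -0.105, 0.994, -0.001]
ft_force: [-0.1, 0.1, -2.4]
gripper_width: 0.339
```

```bash
python3 - <<'E'
from h import *
go((.6114,-.267,.044),102.1)
E
```

```text
t 10.17 pos [ 0.6123 -0.2676  0.044 ] yhead 102.02 tilt [0.0232 0.0004] F [-0.1  0.1 -2.4] w 0.339 shift cm [ 0.07  0.08 -0.  ] spin -0.07830099180191041 q [-0.12  0.25 -0.02 -0.   -1.27 -1.24]
```

>>> {"name": "play_rows", "arguments": {
  "series": [
    {"delta_pos": [0.05,0.05,0.15],"spin": 0},
    {"delta_pos": [0,0,0],"spin": 0}
  ]
}}

```text
t: 10.33
tool_pos: [0.6124, -0.2676, 0.0442]
ee_rot: [0.012, -0.105, 0.994, -0.002]
ft_force: [-0.3, -0.7, -2.1]
gripper_width: 0.336
```

>>> {"name": "play_rows", "arguments": {
  "claw": 75,
  "series": [
    {"delta_pos": [0,0,0],"spin": 0},
    {"delta_pos": [0,0,0],"spin": 0},
    {"delta_pos": [0,0,0],"spin": 0},
    {"delta_pos": [0,0,0],"spin": 0},
    {"delta_pos": [0,0,-1.5],"spin": 0},
    {"delta_pos": [0,0,-3],"spin": 0},
    {"delta_pos": [0,0,-3],"spin": 0},
    {"delta_pos": [2,0,-2],"spin": 0},
    {"delta_pos": [2.5,1,-2],"spin": 0},
    {"delta_pos": [2.5,2,0],"spin": 0},
    {"delta_pos": [0,0,0],"spin": 0},
    {"delta_pos": [0,0,0],"spin": 0}
  ]
}}

```text
t: 11.33
tool_pos: [0.531, -0.253, 0.1617]
ee_rot: [0.012, -0.105, 0.994, -0.002]
ft_force: [0.3, -0.2, 0.0]
gripper_width: 0.751
```

```bash
python3 - <<'E'
from h import *
go((.498,.197,.25),10.4)
st=r.observe(); save(r.read_camera('wrist'),'w8.png')
print(proj('wrist',(.6114,-.267,.069),st),proj('wrist',(.589,-.1605,.069),st))
E
```

```text
t 11.33 pos [ 0.531  -0.253   0.1617] yhead 102.02 tilt [ 0.0237 -0.0022] F [ 0.3 -0.2  0. ] w 0.751 shift cm [-6.35 44.64 -9.01] spin -88.38297588559465 q [-0.1  -0.01 -0.09 -0.   -1.46 -1.26]
[269.10846056 355.6448052 ] [443.42252035 356.90424377]
```

View pics/w8.png

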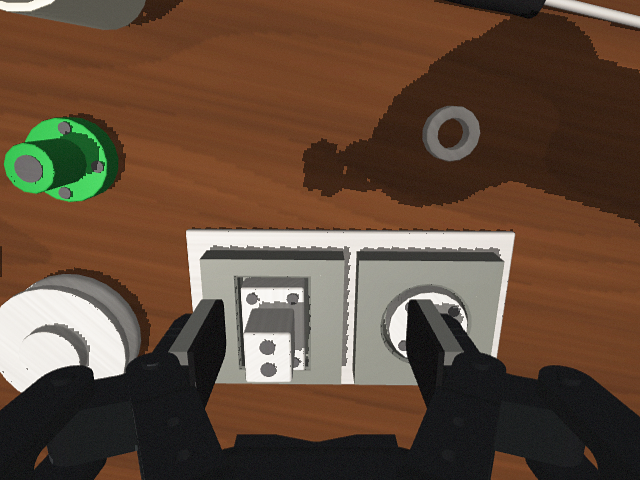

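>>> {"name": "play_rows", "arguments": {
  "claw": 60,
  "series": [
    {"delta_pos": [-0.5,3.2,-1.5],"spin": 0},
    {"delta_pos": [-0.5,3.5,-1.5],"spin": 0},
    {"delta_pos": [-0.5,3.5,-1.5],"spin": 0},
    {"delta_pos": [-0.5,3.5,-1.5],"spin": 0},
    {"delta_pos": [-0.5,3.5,-1.5],"spin": 0},
    {"delta_pos": [-0.5,3.8,-1.5],"spin": 0},
    {"delta_pos": [-0.5,3.8,0],"spin": 0},
    {"delta_pos": [-0.5,3.8,0],"spin": 0},
    {"delta_pos": [-0.5,3.8,0],"spin": 0},
    {"delta_pos": [-0.5,3.8,0],"spin": 0},
    {"delta_pos": [-0.5,3.8,0],"spin": 0},
    {"delta_pos": [-0.5,2.5,0],"spin": 0}
  ]
}}

```text
t: 12.38
tool_pos: [0.5052, 0.1913, 0.2505]
ee_rot: [0.008, -0.099, 0.995, -0.001]
ft_force: [0.8, -0.3, 0.1]
gripper_width: 0.598
```

>>> {"name": "play_rows", "arguments": {
  "series": [
    {"delta_pos": [0,0,0],"spin": -7.0},
    {"delta_pos": [0,0,0],"spin": -7.0},
    {"delta_pos": [0,0,0],"spin": -7.0},
    {"delta_pos": [0,0,0],"spin": -7.0},
    {"delta_pos": [0,0,0],"spin": -7.0},
    {"delta_pos": [0,0,0],"spin": -7.0},
    {"delta_pos": [0,0,0],"spin": -7.0},
    {"delta_pos": [0,0,0],"spin": -7.0},
    {"delta_pos": [0,0,0],"spin": -7.0},
    {"delta_pos": [0,0,0],"spin": -7.0},
    {"delta_pos": [0,0,0],"spin": -7.0},
    {"delta_pos": [0,0,0],"spin": -7.0}
  ]
}}

```text
t: 13.38
tool_pos: [0.5106, 0.2057, 0.2421]
ee_rot: [0.001, 0.752, -0.659, 0.004]
ft_force: [-0.3, -0.2, 0.3]
gripper_width: 0.599
```

```bash
python3 - <<'E'
from h import *
go((.498,.197,.23),10.4)
E
```

```text
t 13.38 pos [0.5106 0.2057 0.2421] yhead -172.52 tilt [ 0.0057 -0.0066] F [-0.3 -0.2  0.3] w 0.599 shift cm [0.69 1.37 1.21] spin -2.9233174714871666 q [ 0.75 -0.09 -0.03  0.01 -1.63 -0.62]
```

>>> {"name": "play_rows", "arguments": {
  "series": [
    {"delta_pos": [0.6,1.35,0],"spin": -3.0},
    {"delta_pos": [0.1,0,0],"spin": 0},
    {"delta_pos": [0,0,0],"spin": 0}
  ]
}}

```text
t: 13.63
tool_pos: [0.4996, 0.1982, 0.2401]
ee_rot: [0.002, 0.771, -0.636, 0.004]
ft_force: [-0.1, -0.4, -0.6]
gripper_width: 0.6
```

```bash
python3 - <<'E'
from h import *
go((.498,.197,.16),10.4)
st=r.observe(); save(r.read_camera('wrist'),'w9.png')
print(proj('wrist',(.498,.197,.163),st), proj('wrist',(.4315,.2635,.16),st))
a=np.radians(100.4);d=np.array([np.cos(a),np.sin(a),0])*.05
print(proj('wrist',np.array((.498,.197,.169))+d,st),proj('wrist',np.array((.498,.197,.169))-d,st))
E
```

```text
t 13.63 pos [0.4996 0.1982 0.2401] yhead -169.03 tilt [ 0.003  -0.0086] F [-0.1 -0.4 -0.6] w 0.6 shift cm [0.02 0.19 8.01] spin 0.5725442973215422 q [ 0.76 -0.12 -0.06  0.01 -1.64 -0.57]
[319.16690391 253.58351531] [407.16691744 377.53139688]
[317.99131511 342.5663147 ] [320.64619632 160.60372379]
```

View pics/w9.png

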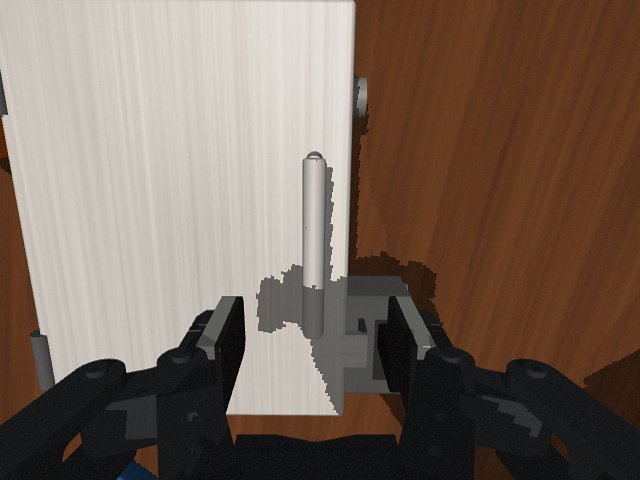

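>>> {"name": "play_rows", "arguments": {
  "series": [
    {"delta_pos": [0.2,-0.1,2.5],"spin": 0.6},
    {"delta_pos": [0,0,3.0],"spin": 0},
    {"delta_pos": [0,0,1.5],"spin": 0},
    {"delta_pos": [0,0,0],"spin": 0}
  ]
}}

```text
t: 14.02
tool_pos: [0.504, 0.1975, 0.1689]
ee_rot: [0.001, 0.766, -0.643, 0.004]
ft_force: [0.3, -0.8, -0.1]
gripper_width: 0.602
```

```bash
python3 - <<'E'
from h import *
go((.5003,.196,.146),10.4)
E
```

```text
t 14.02 pos [0.504  0.1975 0.1689] yhead -169.96 tilt [ 0.0059 -0.0067] F [ 0.3 -0.8 -0.1] w 0.602 shift cm [0.07 0.4  2.29] spin -0.35888432218263233 q [ 0.75 -0.12 -0.19  0.01 -1.5  -0.58]
```

>>> {"name": "play_rows", "arguments": {
  "series": [
    {"delta_pos": [0.05,0.4,1.2],"spin": -0.3},
    {"delta_pos": [0,0.05,1.0],"spin": 0},
    {"delta_pos": [0,0,0],"spin": 0}
  ]
}}

```text
t: 14.27
tool_pos: [0.5009, 0.1965, 0.1468]
ee_rot: [0.001, 0.767, -0.641, 0.005]
ft_force: [0.0, 0.2, -0.5]
gripper_width: 0.599
```

```bash
python3 - <<'E'
from h import *
go((.5003,.196,.146),10.4)
st=r.observe(); save(r.read_camera('wrist'),'w10.png')
E
```

```text
t 14.27 pos [0.5009 0.1965 0.1468] yhead -169.79 tilt [ 0.006  -0.0079] F [ 0.   0.2 -0.5] w 0.599 shift cm [0.04 0.07 0.08] spin -0.18863688029631476 q [ 0.75 -0.12 -0.23  0.01 -1.46 -0.58]
```

View pics/w10.png

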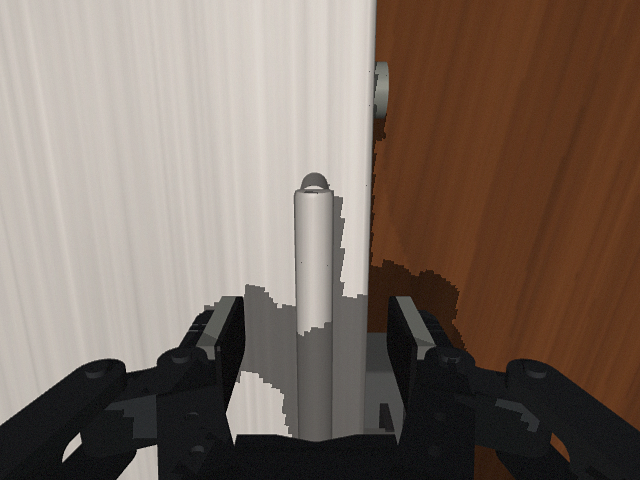

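Bar centred between the pads (x≈314). Closing on it.

>>> {"name": "play_rows", "arguments": {
  "claw": 0,
  "series": [
    {"delta_pos": [0,0,0],"spin": 0},
    {"delta_pos": [0,0,0],"spin": 0},
    {"delta_pos": [0,0,0],"spin": 0},
    {"delta_pos": [0,0,0],"spin": 0},
    {"delta_pos": [0,0,0],"spin": 0},
    {"delta_pos": [0,0,0],"spin": 0},
    {"delta_pos": [0,0,0],"spin": 0}
  ]
}}

```text
t: 14.9
tool_pos: [0.5014, 0.1971, 0.1515]
ee_rot: [0.0, 0.767, -0.642, 0.005]
ft_force: [0.1, -0.3, -1.9]
gripper_width: 0.116
```

>>> {"name": "play_rows", "arguments": {
  "series": [
    {"delta_pos": [0,0,-0.3],"spin": 0},
    {"delta_pos": [0,0,0],"spin": 0}
  ]
}}

```text
t: 15.07
tool_pos: [0.5021, 0.1973, 0.1543]
ee_rot: [-0.0, 0.767, -0.642, 0.005]
ft_force: [-1.5, -0.7, -1.9]
gripper_width: 0.113
```

```bash
python3 - <<'E'
from h import *
go((.5003,.196,.146),10.4)
E
```

```text
t 15.07 pos [0.5021 0.1973 0.1543] yhead -169.84 tilt [ 0.0083 -0.0063] F [-1.5 -0.7 -1.9] w 0.113 shift cm [0.09 0.2  0.83] spin -0.23606991902695995 q [ 0.75 -0.12 -0.22  0.01 -1.48 -0.58]
```

>>> {"name": "play_rows", "arguments": {
  "series": [
    {"delta_pos": [0,0,-0.2],"spin": 0},
    {"delta_pos": [0,0,0],"spin": 0}
  ]
}}

```text
t: 15.23
tool_pos: [0.5025, 0.1973, 0.156]
ee_rot: [-0.0, 0.767, -0.642, 0.005]
ft_force: [0.2, -0.4, -2.3]
gripper_width: 0.111
```

```bash
python3 - <<'E'
from h import *
go((.5003,.196,.146),10.4)
save(r.read_camera('side'),'d11.png')
im=cv2.imread('pics/d11.png');cv2.imwrite('pics/d11c.png',cv2.resize(im[230:440,190:400],None,fx=2.8,fy=2.8,interpolation=cv2.INTER_CUBIC))
E
```

```text
t 15.23 pos [0.5025 0.1973 0.156 ] yhead -169.86 tilt [ 0.0087 -0.0062] F [ 0.2 -0.4 -2.3] w 0.111 shift cm [0.08 0.25 1.  ] spin -0.2551210785271678 q [ 0.75 -0.12 -0.21  0.01 -1.48 -0.58]
```

View pics/d11c.png

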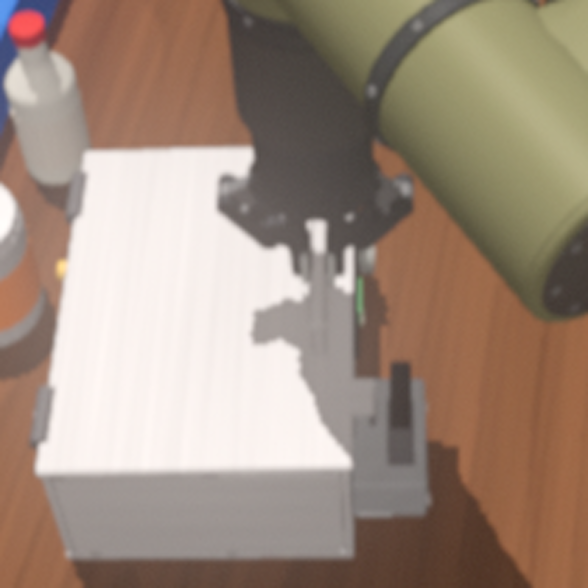

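>>> {"name": "play_rows", "arguments": {
  "series": [
    {"delta_pos": [0,0,-0.3],"spin": 0},
    {"delta_pos": [0,0,0],"spin": 0}
  ]
}}

```text
t: 15.45
tool_pos: [0.5028, 0.1974, 0.1574]
ee_rot: [-0.0, 0.767, -0.642, 0.005]
ft_force: [1.3, -0.0, -5.9]
gripper_width: 0.113
```

>>> {"name": "play_rows", "arguments": {
  "series": [
    {"delta_pos": [0,0,-0.3],"spin": 0},
    {"delta_pos": [0,0,0],"spin": 0}
  ]
}}

```text
t: 15.62
tool_pos: [0.5029, 0.1974, 0.1576]
ee_rot: [0.001, 0.767, -0.642, 0.005]
ft_force: [2.2, -0.0, -6.3]
gripper_width: 0.11
```

>>> {"name": "play_rows", "arguments": {
  "series": [
    {"delta_pos": [0,0,-0.5],"spin": 0},
    {"delta_pos": [0,0,-0.3],"spin": 0}
  ]
}}

```text
t: 15.78
tool_pos: [0.5035, 0.1975, 0.1603]
ee_rot: [0.001, 0.766, -0.643, 0.004]
ft_force: [12.5, -0.4, -19.8]
gripper_width: 0.114
```

>>> {"name": "play_rows", "arguments": {
  "series": [
    {"delta_pos": [0,0,0.4],"spin": 0},
    {"delta_pos": [0,0,0.4],"spin": 0},
    {"delta_pos": [0,0,0.4],"spin": 0},
    {"delta_pos": [0,0,0.3],"spin": 0},
    {"delta_pos": [0,0,0.1],"spin": 0}
  ]
}}

```text
t: 16.2
tool_pos: [0.5014, 0.1971, 0.1518]
ee_rot: [0.002, 0.767, -0.642, 0.004]
ft_force: [2.6, -1.2, -4.8]
gripper_width: 0.111
```

```bash
python3 - <<'E'
from h import *
go((.5003,.196,.146),10.4)
E
```

```text
t 16.2 pos [0.5014 0.1971 0.1518] yhead -169.82 tilt [ 0.0045 -0.0086] F [ 2.6 -1.2 -4.8] w 0.111 shift cm [0.08 0.13 0.58] spin -0.22008418287629183 q [ 0.75 -0.12 -0.22  0.01 -1.47 -0.58]
```

>>> {"name": "play_rows", "arguments": {
  "series": [
    {"delta_pos": [0,0,0.3],"spin": 0},
    {"delta_pos": [0,0,0.2],"spin": 0},
    {"delta_pos": [0,0,0],"spin": 0}
  ]
}}

```text
t: 16.45
tool_pos: [0.5015, 0.1971, 0.1518]
ee_rot: [0.0, 0.767, -0.641, 0.006]
ft_force: [1.9, -1.0, -3.8]
gripper_width: 0.11
```

>>> {"name": "play_rows", "arguments": {
  "series": [
    {"delta_pos": [0,0,0.5],"spin": 0},
    {"delta_pos": [0,0,0.2],"spin": 0}
  ]
}}

```text
t: 16.62
tool_pos: [0.5015, 0.1971, 0.1512]
ee_rot: [-0.001, 0.768, -0.641, 0.007]
ft_force: [-5.2, -0.7, 2.0]
gripper_width: 0.111
```

>>> {"name": "play_rows", "arguments": {
  "claw": 50,
  "series": [
    {"delta_pos": [0,0,0],"spin": 0},
    {"delta_pos": [0,0,0],"spin": 0},
    {"delta_pos": [0,0,0],"spin": 0},
    {"delta_pos": [0,0,0],"spin": 0},
    {"delta_pos": [0,0,-2.0],"spin": 0},
    {"delta_pos": [0,0,-3.0],"spin": 0},
    {"delta_pos": [0,0,-2.0],"spin": 0},
    {"delta_pos": [0,0,0],"spin": 0}
  ]
}}

```text
t: 17.28
tool_pos: [0.5013, 0.1974, 0.222]
ee_rot: [-0.001, 0.768, -0.641, 0.007]
ft_force: [-0.4, 0.4, 0.9]
gripper_width: 0.503
```

```bash
python3 - <<'E'
from h import *
st=r.observe(); save(r.read_camera('wrist'),'w12.png')
print(proj('wrist',(.5003,.196,.169),st), proj('wrist',(.432,.265,.16),st))
go((.4343,.2299,.14),10.4)
E
```

```text
[319.38032657 267.96468731] [418.03334256 400.15421184]
t 17.33 pos [0.5009 0.1974 0.2201] yhead -169.71 tilt [ 0.011  -0.0077] F [-0.6  0.4 -0.9] w 0.502 shift cm [-4.46  6.04  7.92] spin -0.10809232251583012 q [ 0.76 -0.13 -0.11  0.01 -1.59 -0.58]
```

View pics/w12.png

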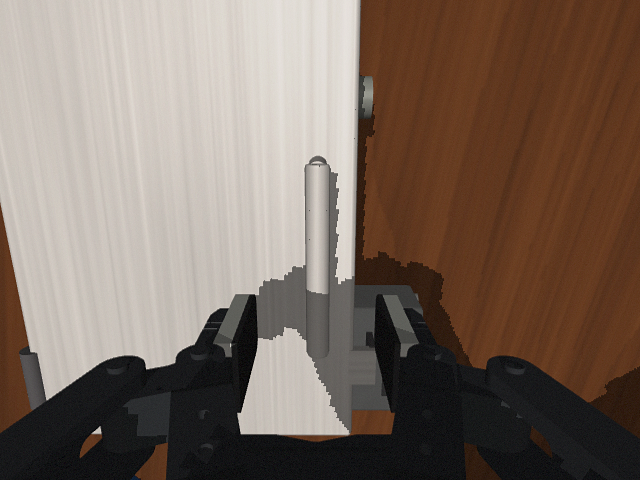

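>>> {"name": "play_rows", "arguments": {
  "claw": 0,
  "series": [
    {"delta_pos": [0,2.5,0],"spin": 0},
    {"delta_pos": [-1.5,2.5,0],"spin": 0},
    {"delta_pos": [-2.5,1.0,0],"spin": 0},
    {"delta_pos": [-0.5,0,0],"spin": 0},
    {"delta_pos": [0,0,0],"spin": 0},
    {"delta_pos": [0,0,0],"spin": 0},
    {"delta_pos": [0,0,0],"spin": 0}
  ]
}}

```text
t: 17.92
tool_pos: [0.4312, 0.2308, 0.2109]
ee_rot: [0.004, 0.767, -0.642, 0.006]
ft_force: [-0.5, 0.3, -0.3]
gripper_width: -0.005
```

```bash
python3 - <<'E'
from h import *
go((.4343,.2299,.14),10.4)
for c in ('scene','side'): save(r.read_camera(c),c+'13.png')
im=cv2.imread('pics/side13.png');a=cv2.resize(im[250:430,190:400],(630,540),interpolation=cv2.INTER_CUBIC);cv2.imwrite('pics/d13c.png',a)
im=cv2.imread('pics/scene13.png');a=cv2.resize(im[150:310,370:560],(713,600),interpolation=cv2.INTER_CUBIC);cv2.imwrite('pics/s13c.png',a)
E
```

```text
t 17.92 pos [0.4312 0.2308 0.2109] yhead -169.85 tilt [ 0.0033 -0.0134] F [-0.5  0.3 -0.3] w -0.005 shift cm [ 0.05 -0.28  7.09] spin -0.24525065202644214 q [ 0.91 -0.26 -0.23  0.01 -1.61 -0.74]
```

View pics/d13c.png

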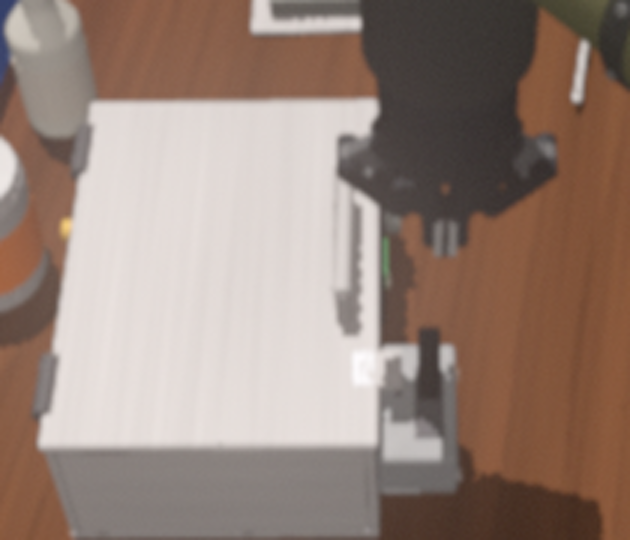

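View pics/s13c.png

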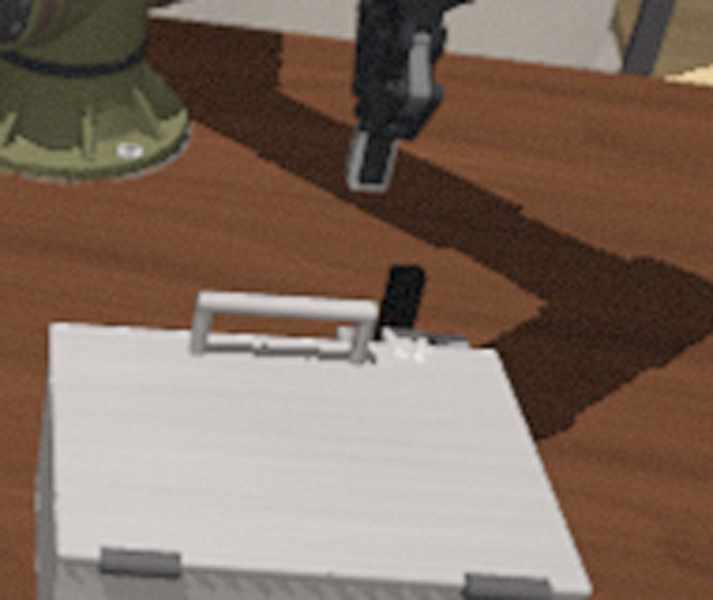

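>>> {"name": "play_rows", "arguments": {
  "series": [
    {"delta_pos": [0,-0.3,2.0],"spin": 0},
    {"delta_pos": [0,0,2.5],"spin": 0},
    {"delta_pos": [0,0,2.0],"spin": 0},
    {"delta_pos": [0,0,0],"spin": 0}
  ]
}}

```text
t: 18.35
tool_pos: [0.4372, 0.2289, 0.145]
ee_rot: [0.003, 0.765, -0.644, 0.006]
ft_force: [-0.4, 0.0, -0.4]
gripper_width: -0.0
```

```bash
python3 - <<'E'
from h import *
go((.4343,.2299,.14),10.4)
go((.4276,.2663,.14),10.4)
E
```

```text
t 18.35 pos [0.4372 0.2289 0.145 ] yhead -170.13 tilt [ 0.0057 -0.0116] F [-0.4  0.  -0.4] w -0.0 shift cm [-0.16  0.27  0.5 ] spin -0.5250760971115938 q [ 0.9  -0.24 -0.34  0.01 -1.48 -0.73]
t 18.35 pos [0.4372 0.2289 0.145 ] yhead -170.13 tilt [ 0.0057 -0.0116] F [-0.4  0.  -0.4] w -0.0 shift cm [-3.86  0.31  0.45] spin -0.5250760971115938 q [ 0.9  -0.24 -0.34  0.01 -1.48 -0.73]
```

Pushing the knob along the tank's +y, which is the tool's −x.

>>> {"name": "play_rows", "arguments": {
  "series": [
    {"delta_pos": [-0.5,0.3,0.3],"spin": 0},
    {"delta_pos": [-0.7,0,0.1],"spin": 0},
    {"delta_pos": [-0.7,0,0],"spin": 0},
    {"delta_pos": [-0.7,0,0],"spin": 0},
    {"delta_pos": [-0.7,0,0],"spin": 0}
  ]
}}

```text
t: 18.77
tool_pos: [0.4295, 0.2609, 0.143]
ee_rot: [0.003, 0.764, -0.645, 0.007]
ft_force: [-0.0, -4.0, -2.4]
gripper_width: 0.0
```

```bash
python3 - <<'E'
from h import *
go((.4276,.2663,.14),10.4)
E
```

```text
t 18.77 pos [0.4295 0.2609 0.143 ] yhead -170.37 tilt [ 0.0068 -0.0142] F [-0.  -4.  -2.4] w 0.0 shift cm [-0.57  0.1   0.29] spin -0.7684601742872417 q [ 0.96 -0.22 -0.32  0.01 -1.47 -0.79]
```

Force of about 4 N, so the knob is moving. Pushing on to its stop.

>>> {"name": "play_rows", "arguments": {
  "series": [
    {"delta_pos": [-0.5,0,0],"spin": 0},
    {"delta_pos": [-0.5,0,0],"spin": 0},
    {"delta_pos": [-0.4,0,0],"spin": 0}
  ]
}}

```text
t: 19.02
tool_pos: [0.4279, 0.2675, 0.1433]
ee_rot: [0.012, 0.763, -0.646, 0.014]
ft_force: [5.3, -20.6, -0.4]
gripper_width: 0.001
```

```bash
python3 - <<'E'
from h import *
go((.4276,.2663,.14),10.4)
E
```

```text
t 19.02 pos [0.4279 0.2675 0.1433] yhead -170.54 tilt [ 0.0066 -0.0365] F [  5.3 -20.6  -0.4] w 0.001 shift cm [0.1  0.05 0.34] spin -0.9436194752381368 q [ 0.98 -0.2  -0.31  0.03 -1.49 -0.82]
```

>>> {"name": "play_rows", "arguments": {
  "series": [
    {"delta_pos": [0.5,0,0],"spin": -0.5},
    {"delta_pos": [1.0,0,0],"spin": -0.5},
    {"delta_pos": [0.5,0,-2.0],"spin": 0},
    {"delta_pos": [0,0,-3.0],"spin": 0},
    {"delta_pos": [0,0,-2.0],"spin": 0},
    {"delta_pos": [2.5,-2.0,-1.0],"spin": 0},
    {"delta_pos": [2.5,-2.5,0],"spin": 0},
    {"delta_pos": [0,-2.0,0],"spin": 0},
    {"delta_pos": [0,0,0],"spin": 0}
  ]
}}

```text
t: 19.77
tool_pos: [0.5081, 0.2167, 0.2367]
ee_rot: [0.003, 0.772, -0.635, 0.014]
ft_force: [-0.7, -0.0, -0.8]
gripper_width: -0.0
```

>>> {"name": "play_rows", "arguments": {
  "claw": 60,
  "series": [
    {"delta_pos": [0,0,0],"spin": 0},
    {"delta_pos": [0,0,0],"spin": 0},
    {"delta_pos": [0,0,0],"spin": 0},
    {"delta_pos": [0,0,0],"spin": 0}
  ]
}}

```text
t: 20.1
tool_pos: [0.5082, 0.2181, 0.2384]
ee_rot: [0.0, 0.773, -0.635, 0.014]
ft_force: [-0.4, 0.2, 0.5]
gripper_width: 0.562
```

```bash
python3 - <<'E'
from h import *
go((.5008,.196,.23),10.4)
save(r.read_camera('side'),'side14.png')
im=cv2.imread('pics/side14.png');a=cv2.resize(im[140:430,190:400],None,fx=2,fy=2,interpolation=cv2.INTER_CUBIC);cv2.imwrite('pics/d14c.png',a)
E
```

```text
t 20.1 pos [0.5082 0.2181 0.2384] yhead -168.8 tilt [ 0.0215 -0.0179] F [-0.4  0.2  0.5] w 0.562 shift cm [2.   1.17 0.87] spin 0.8010068366625092 q [ 0.79 -0.1  -0.05  0.03 -1.62 -0.59]
```

View pics/d14c.png

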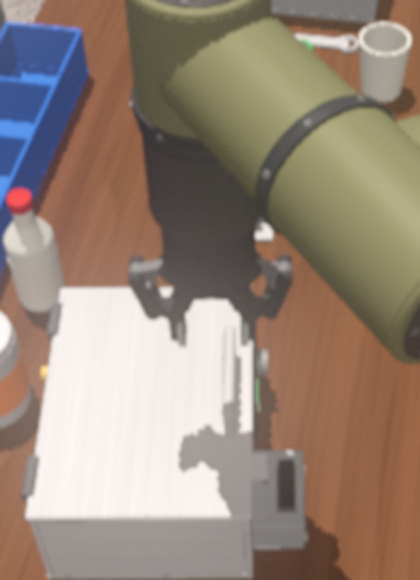

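>>> {"name": "play_rows", "arguments": {
  "series": [
    {"delta_pos": [2.0,1.2,0],"spin": 0.8},
    {"delta_pos": [0,0,2.5],"spin": 0},
    {"delta_pos": [0,0,2.5],"spin": 0},
    {"delta_pos": [0,0,1.0],"spin": 0},
    {"delta_pos": [0,0,0],"spin": 0}
  ]
}}

```text
t: 20.57
tool_pos: [0.5, 0.1963, 0.179]
ee_rot: [-0.003, 0.769, -0.639, 0.014]
ft_force: [-0.0, -0.1, 0.3]
gripper_width: 0.604
```

```bash
python3 - <<'E'
from h import *
go((.5008,.196,.143),10.4)
save(r.read_camera('wrist'),'w15.png')
E
```

```text
t 20.57 pos [0.5    0.1963 0.179 ] yhead -169.37 tilt [ 0.0257 -0.0139] F [-0.  -0.1  0.3] w 0.604 shift cm [-0.03  0.01  3.61] spin 0.23402039647368156 q [ 0.77 -0.15 -0.2   0.03 -1.51 -0.58]
```

View pics/w15.png

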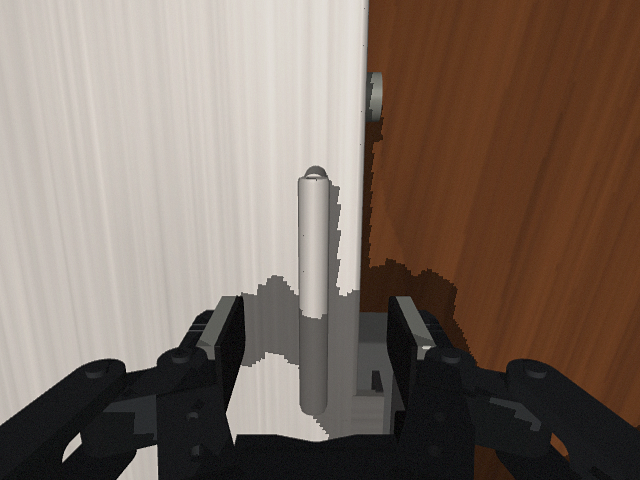

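>>> {"name": "play_rows", "arguments": {
  "series": [
    {"delta_pos": [0,0,1.8],"spin": 0},
    {"delta_pos": [0,0.05,1.6],"spin": 0},
    {"delta_pos": [0,0.1,0.6],"spin": 0},
    {"delta_pos": [0,0,0],"spin": 0}
  ]
}}

```text
t: 20.95
tool_pos: [0.5017, 0.1974, 0.1452]
ee_rot: [-0.007, 0.77, -0.638, 0.016]
ft_force: [-0.8, -0.0, 0.5]
gripper_width: 0.599
```

```bash
python3 - <<'E'
from h import *
go((.5008,.196,.141),10.4)
E
```

```text
t 20.95 pos [0.5017 0.1974 0.1452] yhead -169.25 tilt [ 0.0337 -0.0106] F [-0.8 -0.   0.5] w 0.599 shift cm [0.11 0.13 0.42] spin 0.35039852449511955 q [ 0.77 -0.14 -0.26  0.03 -1.44 -0.59]
```

>>> {"name": "play_rows", "arguments": {
  "series": [
    {"delta_pos": [0.1,0.1,0.4],"spin": 0.3},
    {"delta_pos": [0,0,0.1],"spin": 0}
  ]
}}

```text
t: 21.12
tool_pos: [0.5019, 0.1968, 0.1425]
ee_rot: [-0.008, 0.768, -0.64, 0.017]
ft_force: [0.4, 0.0, -0.9]
gripper_width: 0.596
```

>>> {"name": "play_rows", "arguments": {
  "claw": 0,
  "series": [
    {"delta_pos": [0,0,0],"spin": 0},
    {"delta_pos": [0,0,0],"spin": 0},
    {"delta_pos": [0,0,0],"spin": 0},
    {"delta_pos": [0,0,0],"spin": 0},
    {"delta_pos": [0,0,0],"spin": 0},
    {"delta_pos": [0,0,0],"spin": 0},
    {"delta_pos": [0,0,0],"spin": 0}
  ]
}}

```text
t: 21.7
tool_pos: [0.502, 0.1971, 0.1452]
ee_rot: [-0.009, 0.768, -0.64, 0.017]
ft_force: [-1.6, 0.3, 0.8]
gripper_width: 0.112
```

```bash
python3 - <<'E'
from h import *
go((.5008,.196,.141),10.4)
E
```

```text
t 21.7 pos [0.502  0.1971 0.1452] yhead -169.54 tilt [ 0.0374 -0.0081] F [-1.6  0.3  0.8] w 0.112 shift cm [0.08 0.15 0.42] spin 0.05874147024005083 q [ 0.77 -0.15 -0.26  0.03 -1.43 -0.59]
```

>>> {"name": "play_rows", "arguments": {
  "series": [
    {"delta_pos": [0,-0.1,-0.5],"spin": 0},
    {"delta_pos": [0,-0.1,-0.6],"spin": 0},
    {"delta_pos": [0,-0.15,-0.6],"spin": 0}
  ]
}}

```text
t: 21.95
tool_pos: [0.5059, 0.1979, 0.1601]
ee_rot: [-0.009, 0.768, -0.64, 0.017]
ft_force: [6.2, 0.3, -7.6]
gripper_width: 0.114
```

>>> {"name": "play_rows", "arguments": {
  "series": [
    {"delta_pos": [0,-0.15,-0.4],"spin": 0},
    {"delta_pos": [0,0,0],"spin": 0}
  ]
}}

```text
t: 22.12
tool_pos: [0.5071, 0.198, 0.1637]
ee_rot: [-0.008, 0.768, -0.64, 0.017]
ft_force: [-1.5, -0.1, -2.7]
gripper_width: 0.117
```

>>> {"name": "play_rows", "arguments": {
  "series": [
    {"delta_pos": [0,-0.4,-1.1],"spin": 0},
    {"delta_pos": [0,-0.5,-1.1],"spin": 0},
    {"delta_pos": [0,-0.55,-1.05],"spin": 0},
    {"delta_pos": [0,-0.6,-1.0],"spin": 0},
    {"delta_pos": [0,-0.7,-0.95],"spin": 0},
    {"delta_pos": [0,-0.75,-0.9],"spin": 0}
  ]
}}

```text
t: 22.62
tool_pos: [0.5363, 0.2034, 0.2198]
ee_rot: [0.0, 0.768, -0.64, 0.013]
ft_force: [-3.1, -1.0, -2.7]
gripper_width: 0.115
```

```bash
cat >> h.py <<'E'
def phi():
    st=r.observe();p=np.array(st['tool_pos']); Rw=rot(st['ee_rot']); b=p-Rw[:,2]*.018
    x=(b[:2]-np.array([.502,.1971]))@np.array([.9836,.1805]); 
    print('bar',np.round(b,4),'theta deg from z',np.degrees(np.arcsin(min(1,(b[2]-.12)/.185)))-13.4,'atan',np.degrees(np.arctan2(b[2]-.12,.18-x))-13.4,'rad',np.hypot(b[2]-.12,.18-x))
E
python3 - <<'E'
from h import *
phi();go((.5008,.196,.141),10.4)
E
```

```text
bar [0.5359 0.2037 0.2378] theta deg from z 26.143095330980287 atan 25.5980145177777 rad 0.18716515509094753
t 22.62 pos [0.5363 0.2034 0.2198] yhead -169.6 tilt [ 0.0202 -0.0171] F [-3.1 -1.  -2.7] w 0.115 shift cm [-0.07  3.75  7.82] spin -0.0022416428219003137 q [ 0.73 -0.04 -0.03  0.03 -1.58 -0.55]
```

>>> {"name": "play_rows", "arguments": {
  "series": [
    {"delta_pos": [0,-0.8,-0.9],"spin": 0},
    {"delta_pos": [0,-0.85,-0.85],"spin": 0},
    {"delta_pos": [0,-0.9,-0.8],"spin": 0},
    {"delta_pos": [0,-0.95,-0.7],"spin": 0},
    {"delta_pos": [0,-1.0,-0.65],"spin": 0},
    {"delta_pos": [0,-0.9,-0.5],"spin": 0}
  ]
}}

```text
t: 23.12
tool_pos: [0.5842, 0.2121, 0.2647]
ee_rot: [0.009, 0.769, -0.639, 0.009]
ft_force: [-4.2, -1.2, -0.9]
gripper_width: 0.112
```

```bash
python3 - <<'E'
from h import *
phi();go((.5008,.196,.141),10.4)
save(r.read_camera('side'),'side16.png');save(r.read_camera('scene'),'scene16.png')
E
```

```text
bar [0.5841 0.2126 0.2827] theta deg from z 48.14858626299948 atan 45.937504085554686 rad 0.1890938837647679
t 23.12 pos [0.5842 0.2121 0.2647] yhead -169.51 tilt [ 0.0021 -0.025 ] F [-4.2 -1.2 -0.9] w 0.112 shift cm [-0.24  8.46 12.38] spin 0.08925713689515646 q [ 0.68  0.11  0.21  0.02 -1.69 -0.5 ]
```

View pics/scene16.png

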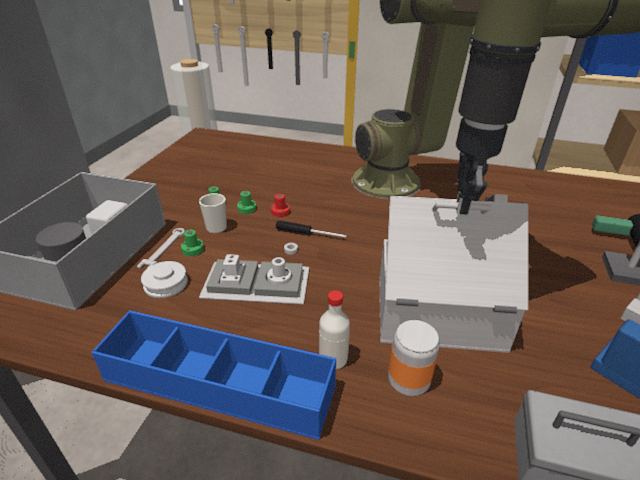

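>>> {"name": "play_rows", "arguments": {
  "series": [
    {"delta_pos": [0,-1.0,-0.5],"spin": 0},
    {"delta_pos": [0,-1.05,-0.45],"spin": 0},
    {"delta_pos": [0,-1.1,-0.4],"spin": 0},
    {"delta_pos": [0,-1.1,-0.3],"spin": 0},
    {"delta_pos": [0,-1.0,-0.2],"spin": 0},
    {"delta_pos": [0,0,0],"spin": 0}
  ]
}}

```text
t: 23.72
tool_pos: [0.6331, 0.2211, 0.2864]
ee_rot: [0.011, 0.769, -0.639, 0.008]
ft_force: [1.3, -2.0, -4.3]
gripper_width: 0.116
```

```bash
python3 - <<'E'
from h import *
phi();go((.5008,.196,.141),10.4)
save(r.read_camera('side'),'side17.png')
im=cv2.imread('pics/side17.png');a=cv2.resize(im[180:430,170:400],None,fx=2.4,fy=2.4,interpolation=cv2.INTER_CUBIC);cv2.imwrite('pics/d17c.png',a)
E
```

```text
bar [0.6331 0.2216 0.3044] theta deg from z 72.08582749259395 atan 62.417038514564574 rad 0.19022448475892442
t 23.72 pos [0.6331 0.2211 0.2864] yhead -169.45 tilt [-0.0015 -0.0275] F [ 1.3 -2.  -4.3] w 0.116 shift cm [-0.35 13.37 14.63] spin 0.14561950234423193 q [ 0.64  0.26  0.42  0.02 -1.75 -0.46]
```

View pics/d17c.png

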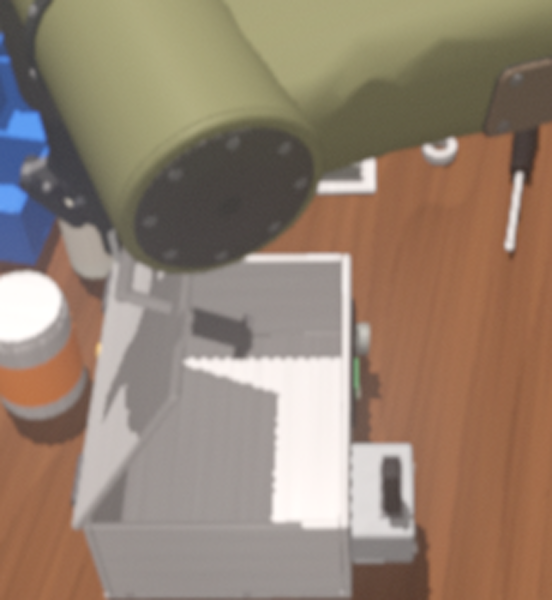

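```bash
python3 - <<'E'
from h import *
tx=np.array([.9836,.1805,0]);ty=np.array([-.1805,.9836,0]);zz=np.array([0,0,1])
H=np.array([.6785,.2295,.12])
for th in (50,55,60,65,70,75):
    t=np.radians(th)
    for h in (0,.008):
        p=H-tx*np.cos(t)*.2+zz*np.sin(t)*.2+ty*.132+(tx*np.sin(t)+zz*np.cos(t))*h
        print(th,h,(proj('side',p)-[170,180])*2.4)
print((proj('side',H+ty*.132)-[170,180])*2.4)
E
```

```text
50 0 [233.77184263 419.71272386]
50 0.008 [223.95625811 415.63736895]
55 0 [211.62660074 411.26961746]
55 0.008 [201.0784133  407.58370778]
60 0 [187.98193226 403.72323489]
60 0.008 [176.79836268 400.47549214]
65 0 [163.06149263 397.17552003]
65 0.008 [151.35275356 394.41023591]
70 0 [137.11584265 391.71773561]
70 0.008 [125.00351897 389.47357397]
75 0 [110.41853135 387.42793209]
75 0.008 [ 98.0334847  385.73683058]
[ 79.34265058 529.76367348]
```

>>> {"name": "play_rows", "arguments": {
  "series": [
    {"delta_pos": [0,-0.9,-0.2],"spin": 0},
    {"delta_pos": [0,-0.9,-0.15],"spin": 0},
    {"delta_pos": [0,-0.4,0],"spin": 0},
    {"delta_pos": [0,0,0],"spin": 0},
    {"delta_pos": [0,0,0],"spin": 0},
    {"delta_pos": [0,0,0],"spin": 0}
  ]
}}

```text
t: 24.27
tool_pos: [0.6504, 0.2242, 0.29]
ee_rot: [0.013, 0.769, -0.639, 0.007]
ft_force: [-2.5, -1.1, 0.2]
gripper_width: 0.109
```

```bash
python3 - <<'E'
from h import *
phi();go((.5008,.196,.141),10.4)
save(r.read_camera('side'),'side18.png');save(r.read_camera('scene'),'scene18.png');save(r.read_camera('wrist'),'w18.png')
im=cv2.imread('pics/side18.png');a=cv2.resize(im[180:430,170:400],None,fx=2.4,fy=2.4,interpolation=cv2.INTER_CUBIC);cv2.imwrite('pics/d18c.png',a)
phi()
E
```

```text
bar [0.6505 0.2248 0.308 ] theta deg from z 76.6 atan 67.83520431411795 rad 0.19022664168545725
t 24.27 pos [0.6504 0.2242 0.29  ] yhead -169.39 tilt [-0.0051 -0.0294] F [-2.5 -1.1  0.2] w 0.109 shift cm [-0.4  15.06 15.05] spin 0.20879635447124656 q [ 0.63  0.31  0.49  0.02 -1.77 -0.44]
bar [0.6505 0.2248 0.308 ] theta deg from z 76.6 atan 67.857393632962 rad 0.1901860544701043
```

View pics/d18c.png

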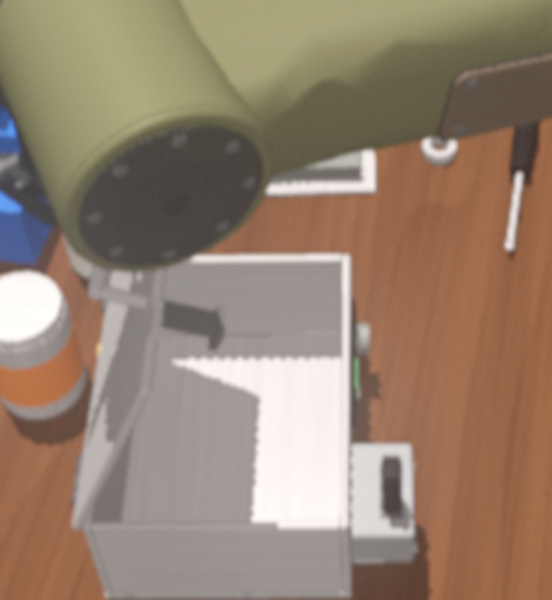

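View pics/scene18.png

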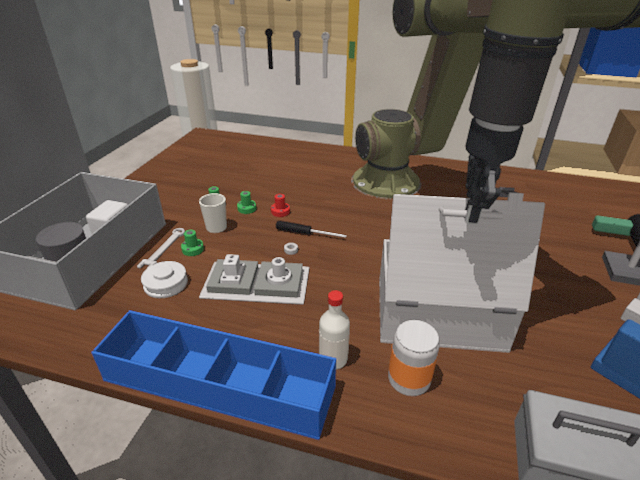

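View pics/w18.png

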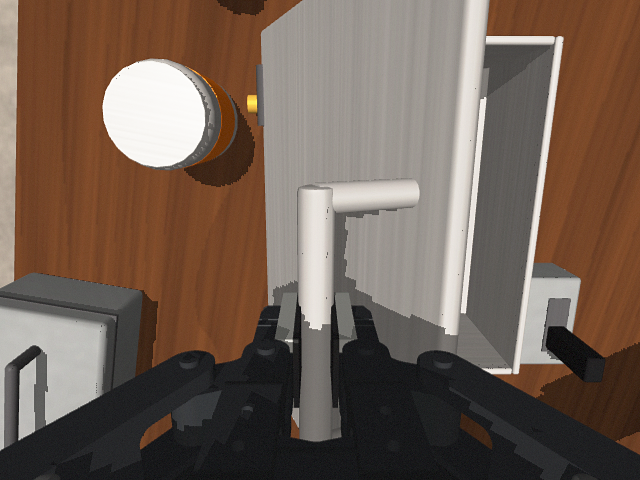

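>>> {"name": "play_rows", "arguments": {
  "series": [
    {"delta_pos": [0,0,0],"spin": 0},
    {"delta_pos": [0,0,0],"spin": 0},
    {"delta_pos": [0,0,0],"spin": 0}
  ]
}}

```text
t: 24.67
tool_pos: [0.6501, 0.2242, 0.29]
ee_rot: [0.013, 0.769, -0.639, 0.007]
ft_force: [-3.5, -0.5, 0.7]
gripper_width: 0.111
```

```bash
python3 - <<'E'
from h import *
phi(); print(np.round(r.observe()['joint_velocities'],4), [np.round(proj('scene',p),1) for p in [(.589,-.1605,.069),(.6114,-.267,.069)]])
print(r.hand_in()); phi()
E
```

```text
bar [0.6502 0.2247 0.308 ] theta deg from z 76.6 atan 67.7460312575679 rad 0.19022755988983944
[ 0.0013 -0.0031 -0.0026 -0.0004  0.0033 -0.0029] [array([277.8, 261.8]), array([231. , 259.4])]
the job is handed in; nothing more can be done
None
the job is handed in; nothing more can be done
```

I seated both castings in their matching nests, found the cover caught, freed the catch and swung the cover up. I handed the job in with the cover still held at about 66°. The hand-in reports no verdict, so the results below are my own checks.

- **Castings:** The hub is in the round nest and the block in the oblong one. After I let go, both boss tops showed within about 1 pixel of where a seated part should be, and a later scene picture shows both still in their nests.
- **Tug:** Gripped by the bar with the knob untouched, the cover moved about 6 to 9 mm and then the pull rose to about 20 N. I let it down there without forcing it.
- **Catch:** I slid the knob back until it stopped, pushing up to about 20 N. Pictures put its travel at about 21 mm.
- **Cover:** It then came up freely at about 3 N. At hand-in the bar was in the pads (opening about 0.11), the arm was at rest, and the clock read about 24.7 s.
- **Bystanders:** They look unmoved in the last scene picture; I did not measure them.

**Disagreements between checks:**
- My cover-angle estimates differ. The side picture gives about 66° and the tool position about 68°. The figure from bar height alone (76.6°) hit its limit and can't be relied on.
- The tool ended tilted by about 0.03 rad.
- The arm drifted up about 5 mm during the first grip on the bar.

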